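# Pack the carrots and stack the totes on the carrier

## Robot

A 6-joint arm with a two-finger parallel gripper is mounted at the origin on the work surface. World frame = base frame: x ahead of the robot, y to its left, z up, the work surface at z = 0. Lengths are in m, angles in rad, forces in N, time in s.
With the tool pointing down it reaches from about 0.425 to 0.95 m from the base axis. Payload 3.5 kg.
Tool frame: the origin (TCP) lies on the centre line of the jaws, within the pads' length; the fingertips stand 11 mm ahead of it and the grasp point (between the pads) lies 8 mm behind it; y points along the fingers, x is the direction in which the jaws open and shut, and the axes are right-handed (so a half turn about y gives the same grasp; the last joint's range is limited). The gripper opens to 85 mm and grips with 20 to 120 N. Pads are 22 mm wide; open, the fingers measure 114 mm over their backs; the gripper's body (76 mm by 85 mm) begins 54 mm behind the grasp point. The pads swing forward as they close: fully open they stand 13 mm farther back than shut.
Start: joints at [0.994, 0.286, 1.577, -0, 1.279, -0.15], TCP at [0.279, 0.614, 0.242] pointing down, gripper open.
Joint ranges: [-2.77, 2.77], [-0.9, 2.22], [0.21, 2.48], [-1.53, 4.67], [0.24, 2.81], [-2.84, 2.84]. Speed limits (rad/s): [2.79, 2.79, 3.14, 3.14, 3.14, 3.14].

## Interface

Orientations are given as a unit quaternion [x, y, z, w].
In Python, from plant import get_state, read_camera, sign_off gives the robot as it stands.
- The arm moves only by the shell command python3 -m inch 'ROWS' [FORCE]. ROWS is JSON, a list of rows, each an object of numbers: "ax", "ay", "az": the turn, a rotation vector about the tool's x, y, z in rad; "x", "y", "z": the shift along the tool's x, y, z in mm; "hand": the closure, from -1 (fully open) to 1 (shut). In form: [{"ax": .., "ay": .., "az": .., "x": .., "y": .., "z": .., "hand": ..}, ...]. A call has 1 to 5 rows; each row shifts and turns the commanded pose from where the row before left it, along the tool's axes as they then stand; what a row does not reach is not made up. A row lasts 1/12 s, in which the tool goes at most 41.7 mm and 7.16 degrees, less where a joint would pass 70% of its speed; a pose out of reach is approached as far as the arm can. A call with a gripper value outside its range is refused whole. The fingers move at their own pace and stop on an object; FORCE is the grip in N (left out, the last holds). Time passes only in rows, so rows that do not move let the fingers close. It gives the time, the measured TCP pose, the force and the opening at its end, in the units of the state.
- get_state(): the state, without advancing time (a new reading comes with each control period).
- read_camera(name): name is "side" or "top"; returns a dict with "img" (384x512x3 uint8, red, green, blue), "fov_y" (degrees; the focal length in pixels is half the picture's height over the tangent of half this angle, whatever the lens; pixels are square), "cx", "cy" (the principal point, pixels), "T" (4x4, takes a point from camera to world coordinates). Camera axes: x right, y down, z forward; pixel columns grow to the right and rows downward; lengths in m; the calibration is good to about 2 mm. A picture is of the moment at which its call begins. There is no depth.
- sign_off(): hands the job in, once; it reports no verdict.
The state is a dict: "time": time; "qpos": joint angles; "dq": joint speeds; "joint_efforts": joint torques, N m; "eef_pos": TCP position; "tcp_rot": TCP orientation; "contact_force": force on the tool from outside, world axes, zero at the start; "wrist_torque": the same for the moment, N m; "opening": opening from 0.0 (shut) to 1.0 (fully open).
Only numpy, scipy, OpenCV 4.12 (cv2) and the standard library are available. Lean on these libraries where they do the work, as an engineer would, in place of code of your own. Each camera call takes 0.05 s, during which the arm holds its last target. There are 200 camera calls.

## Task

Put all the loose carrots into the grey carrier, then close both hinged halves of its lid fully home so that they lie flat, edge to edge. Then build one upright stack of all the white totes on the middle of the closed lid, in line with the carrier's length, each turned so that it stands on the rim of the one below and does not nest in it; leave the bowl, bottle and brush alone.

Things in the scene. Friction and masses are not known exactly. Their poses are not given: they have to be found in the camera images.
- carrier: grey plastic carrier crate fixed to the bench, 190 (x) x 150 (y) x 80 mm high, walls and floor 6 mm; origin under its middle at bench height, x along its length, z up. Two lid halves, hinged along its long sides at y = +75 and -75 mm, z = 80 mm, stand open at first
- lid_middle (a point): middle of the top of the closed lid, on the seam, 88 mm above the carrier's origin; fixed to the carrier
- lid_left (a joint): angle of the lid half hinged at the carrier's +y side: 0 = closed flat, 1.57 = straight up, up to 2.3 leaning outward (starts 1.85 to 2.15). A panel 190 x 74.5 mm, 8 mm thick; the hinge is stiff, so it stays wherever it is left and has to be pressed all the way down (about 1 N at its edge)
- lid_right (a joint): the same for the lid half hinged at the carrier's -y side
- lid_left_edge (a point): middle of the free edge of the left lid half, 74.5 mm from its hinge, mid thickness; when closed it lies on the carrier's centre line, 84 mm up
- lid_right_edge (a point): the same for the right lid half
- tote_a: white stack-nest tote, 150 x 64 mm at the rim, 56 mm high, 0.2 kg; origin at the bottom middle, x along it, z up. Foot tub 130 x 40 mm up to z = 20; shoulder 150 x 64 mm, z = 20 to 34; walls to the rim at 56 (long walls 8 mm thick, vertical, outer faces 64 mm apart; mouth 130 x 48 mm). Rim whole from x = -15 to 43 mm: grip there across the 64 mm.
- tote_b: same as tote_a. Each long wall of a tote has two rim notches, 22 mm wide and deep, centred at x = +54 and -26 mm; below each, beside the foot tub, a lug 16 mm wide reaches to the bottom and out to y = 32 or -32 mm. Two totes the same way round: lugs drop into notches, they nest (36 mm apart).
- tote_c: same as tote_a. A tote turned half a turn against the one below has its lugs on the rim and stacks, 56 mm above it. Only friction holds a stacked tote; set it within 5 mm of the lower one's middle, or lugs may slip off the rim.
- carrot_1: carrot, 140 mm long, about 28 mm thick, slimmer at the tip, 0.09 kg, lying on the bench; origin on its axis at mid length, 14 mm above the bench; x along it towards the crown. Its sides are flattish, it does not roll; may be absent
- carrot_2: carrot, 140 mm long, about 28 mm thick, slimmer at the tip, 0.09 kg, lying on the bench; origin on its axis at mid length, 14 mm above the bench; x along it towards the crown. Its sides are flattish, it does not roll; may be absent
- carrot_3: carrot, 140 mm long, about 28 mm thick, slimmer at the tip, 0.09 kg, lying on the bench; origin on its axis at mid length, 14 mm above the bench; x along it towards the crown. Its sides are flattish, it does not roll; may be absent
- carrot_4: carrot, 140 mm long, about 28 mm thick, slimmer at the tip, 0.09 kg, lying on the bench; origin on its axis at mid length, 14 mm above the bench; x along it towards the crown. Its sides are flattish, it does not roll; may be absent
- bowl: steel bowl, 130 mm across, 60 mm high, standing by; origin under its middle
- sanitiser: clear bottle, 60 mm across, 170 mm high, standing by; origin under its middle
- scrub_brush: wooden brush block 130 x 50 x 35 mm, standing by; origin under its middle
Not all that is in view belongs to the job. What is shaped like the tote_c but green or yellow is not meant.

How it is judged:
On the way, in this order (a step that is already met when the one before it is completed fails the run):
1. every carrot lies inside the carrier (x of carrot_1 in the frame of carrier between -0.09 and 0.09 m and y of carrot_1 in the frame of carrier between -0.07 and 0.07 m and z of carrot_1 in the frame of carrier between 0.006 and 0.08 m and x of carrot_2 in the frame of carrier between -0.09 and 0.09 m and y of carrot_2 in the frame of carrier between -0.07 and 0.07 m and z of carrot_2 in the frame of carrier between 0.006 and 0.08 m and x of carrot_3 in the frame of carrier between -0.09 and 0.09 m and y of carrot_3 in the frame of carrier between -0.07 and 0.07 m and z of carrot_3 in the frame of carrier between 0.006 and 0.08 m and x of carrot_4 in the frame of carrier between -0.09 and 0.09 m and y of carrot_4 in the frame of carrier between -0.07 and 0.07 m and z of carrot_4 in the frame of carrier between 0.006 and 0.08 m), for 0.2 s.
2. both lid halves are closed flat with the carrots inside (all of step 1 and value of joint each of lid_left, lid_right below 0.04 rad), for 0.2 s.
At the end, for the whole second after the job is handed in: Carrots inside the carrier, lid halves closed within 0.04 rad; every tote upright (0.06 rad), at rest, in line with the carrier (0.2 rad), within 25 mm of the lid's middle along and across it, in one stack with 56 mm from tote to tote (within 6 mm: stacked, not nested) (all of step 2 and x of tote_a in the frame of carrier between -0.025 and 0.025 m and y of tote_a in the frame of carrier between -0.025 and 0.025 m and angle between the x axis of each of tote_a, tote_b, tote_c and the x axis of carrier, either way round below 0.2 rad and angle between each of tote_a, tote_b, tote_c's own z axis and vertical below 0.06 rad and linear speed of each of tote_a, tote_b, tote_c below 0.02 m/s and (z of tote_a in the frame of carrier between 0.082 and 0.094 m or z of tote_a in the frame of carrier between 0.138 and 0.15 m or z of tote_a in the frame of carrier between 0.194 and 0.206 m) and x of tote_b in the frame of carrier between -0.025 and 0.025 m and y of tote_b in the frame of carrier between -0.025 and 0.025 m and (z of tote_b in the frame of carrier between 0.082 and 0.094 m or z of tote_b in the frame of carrier between 0.138 and 0.15 m or z of tote_b in the frame of carrier between 0.194 and 0.206 m) and x of tote_c in the frame of carrier between -0.025 and 0.025 m and y of tote_c in the frame of carrier between -0.025 and 0.025 m and (z of tote_c in the frame of carrier between 0.082 and 0.094 m or z of tote_c in the frame of carrier between 0.138 and 0.15 m or z of tote_c in the frame of carrier between 0.194 and 0.206 m)); the robot touches nothing.
It fails at once if the bowl was disturbed (moved more than 40 mm) (distance of bowl from where it was at the start of the episode above 0.04 m).
It fails at once if the bottle was disturbed (moved more than 40 mm) (distance of sanitiser from where it was at the start of the episode above 0.04 m).
It fails at once if the brush was disturbed (moved more than 40 mm) (distance of scrub_brush from where it was at the start of the episode above 0.04 m).
Of carrot_1, carrot_2, carrot_3, carrot_4 only 3 to 4 are there at a start; the rules pass over those that are not, and their reading is None.
At some moment in a run one of carrot_1, carrot_2, carrot_3, carrot_4 may be knocked a few centimetres aside while the robot is not near it.
Once in a run the grip may slacken for a moment while it holds something.
It also fails if it takes over 208 s, if anything falls off the work surface, if the arm or the gripper's body presses on something with over 40 N, if the wrist force passes 120 N, or if a joint passes its speed limit or range.

## Working session

There is one attempt and no reset: what is moved stays moved. The work goes in short steps, Python scripts to look and compute and a shell command to move; the robot and the scene stay as the last step left them, time stands still between calls to the robot, and variables do not carry over. Pictures are saved under pics/ and viewed, about 12 in all and at most 16, crops included, and the job is handed in when it is done.

```bash
ls; mkdir -p pics
python3 - <<'E'
from plant import *
import cv2
s=get_state(); print(s)
for n in("top","side"):
    c=read_camera(n); cv2.imwrite(f"pics/{n}0.png",c["img"][:,:,::-1]); print(n,c["fov_y"],c["cx"],c["cy"],c["T"])
E
```

```text
pics
{'time': 0.0, 'qpos': array([ 9.93959964e-01,  2.87185488e-01,  1.57819205e+00,  4.79577943e-06,
        1.27860027e+00, -1.50023296e-01]), 'dq': array([ 0.00028645,  0.00012916, -0.00087531,  0.00109194, -0.00158439,
       -0.00073047]), 'joint_efforts': array([ 4.10802149e-04, -4.05977726e+01, -2.92630291e+01, -6.61095669e-05,
        5.70499702e-03,  6.68817854e-07]), 'eef_pos': array([0.27906573, 0.61391126, 0.24092579]), 'tcp_rot': array([ 0.59489648,  0.38199171, -0.38353166, -0.5942087 ]), 'contact_force': array([-0.21438371, -0.97031764, -0.37406085]), 'wrist_torque': array([-0.03597288,  0.03508111, -0.02610095]), 'opening': 1.000792175760727}
top 42.01475826628296 267.92153719225183 188.34484780115466 [[ 0.02798162 -0.9907839   0.13253032  0.3258623 ]
 [-0.99949976 -0.02968653 -0.01090555  0.01379241]
 [ 0.01473941 -0.13215887 -0.99111896  1.75202137]
 [ 0.          0.          0.          1.        ]]
side 46.05134286641045 255.50460738556743 185.53021231302796 [[ 0.99407593 -0.09330198  0.05574754  0.51154368]
 [-0.1068122  -0.74375038  0.65986857 -0.79119785]
 [-0.0201048  -0.66191398 -0.74931014  0.97738172]
 [ 0.          0.          0.          1.        ]]
```

View pics/top0.png

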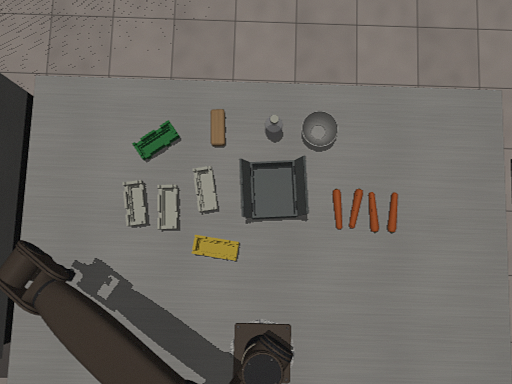

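View pics/side0.png

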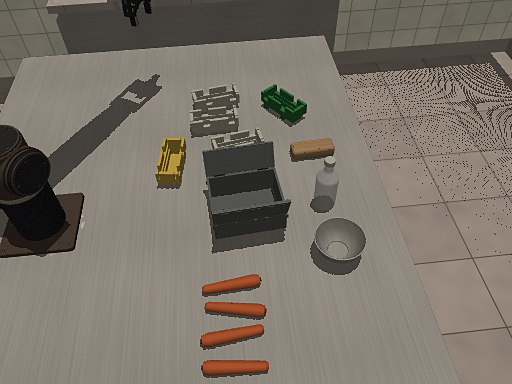

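```bash
cat > h.py <<'E'
from plant import *
import cv2, numpy as np
from scipy.spatial.transform import Rotation as R
def cam(n,save=None):
    c=read_camera(n); c["f"]=192/np.tan(np.radians(c["fov_y"]/2))
    if save: cv2.imwrite(f"pics/{save}.png",c["img"][:,:,::-1])
    return c
def cast(c,uv,z):
    uv=np.atleast_2d(uv).astype(float)
    d=np.c_[(uv[:,0]-c["cx"])/c["f"],(uv[:,1]-c["cy"])/c["f"],np.ones(len(uv))]@c["T"][:3,:3].T
    o=c["T"][:3,3]; return o+d*((z-o[2])/d[:,2])[:,None]
def proj(c,P):
    p=(np.atleast_2d(P)-c["T"][:3,3])@c["T"][:3,:3]
    return np.c_[p[:,0]/p[:,2]*c["f"]+c["cx"],p[:,1]/p[:,2]*c["f"]+c["cy"]]
def plan(x,y,z,a):
    """tool down, TCP at x,y,z, jaw axis at world angle a (mod pi): turn first, then shift"""
    s=get_state(); M=R.from_quat(s["tcp_rot"]); X=M.as_matrix()[:,0]; a0=np.arctan2(X[1],X[0])
    a=a0+(a-a0+np.pi/2)%np.pi-np.pi/2
    T=R.from_matrix(np.array([[np.cos(a),0,-np.sin(a)],[np.sin(a),0,np.cos(a)],[0,-1,0]]))
    print("now",s["eef_pos"].round(4),"a0",round(a0,3),"q6",round(s["qpos"][5],2),"t",round(s["time"],1),"op",round(s["opening"],3))
    print("  turn",(M.inv()*T).as_rotvec().round(3),"shift mm",(T.inv().apply(np.array([x,y,z])-s["eef_pos"])*1000).round(1))
def carrots(c):
    h=cv2.cvtColor(c["img"],cv2.COLOR_RGB2HSV)
    m=cv2.inRange(h,(3,150,70),(14,255,255)); out=[]
    for k in cv2.findContours(m,cv2.RETR_EXTERNAL,cv2.CHAIN_APPROX_NONE)[0]:
        if cv2.contourArea(k)<60: continue
        w=cast(c,k[:,0],0.014)[:,:2]
        r=cv2.minAreaRect((w*1000).astype(np.float32)); b=cv2.boxPoints(r)
        e=max(b[1]-b[0],b[2]-b[1],key=np.linalg.norm)
        out.append((np.array(r[0])/1000,np.arctan2(e[1],e[0])%np.pi,sorted(r[1]),cv2.contourArea(k)))
    return out
E
python3 - <<'E'
from h import *
t=cam("top"); s=cam("side")
for c in(t,s):
    for o in carrots(c): print(o[0].round(4),round(o[1],3),np.round(o[2]),o[3])
a=cv2.resize(t["img"][160:265,110:320],None,fx=3.8,fy=3.8,interpolation=cv2.INTER_CUBIC)
b=cv2.resize(s["img"][70:245,145:300],None,fx=3.4,fy=3.4,interpolation=cv2.INTER_CUBIC)
cv2.imwrite("pics/a1.png",a[:,:,::-1]);cv2.imwrite("pics/b1.png",b[:,:,::-1])
M=R.from_quat(get_state()["tcp_rot"]).as_matrix();print(M.round(3))
plan(.5,-.3,.2,1.57)
E
```

```text
[ 0.4884 -0.4437] 3.053 [ 27. 135.] 224.0
[ 0.488  -0.3751] 0.064 [ 28. 137.] 224.0
[ 0.4987 -0.3106] 2.92 [ 28. 139.] 227.5
[ 0.4948 -0.2488] 0.056 [ 26. 137.] 221.0
[ 0.4861 -0.4445] 3.027 [ 31. 139.] 789.0
[ 0.4857 -0.3705] 0.137 [ 31. 139.] 679.5
[ 0.4944 -0.3121] 2.986 [ 32. 137.] 614.0
[ 0.4916 -0.2492] 0.106 [ 33. 139.] 559.0
[[ 0.414 -0.001 -0.91 ]
 [ 0.91  -0.001  0.414]
 [-0.002 -1.     0.   ]]
now [0.2792 0.6141 0.2414] a0 1.144 q6 -0.15 t 0.2 op 0.997
  turn [-0.001 -0.426 -0.001] shift mm [-914.    41.4 -221.6]
```

View pics/a1.png

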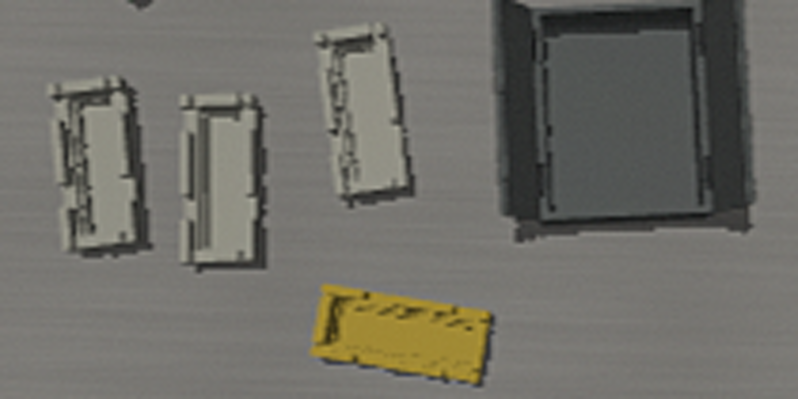

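View pics/b1.png

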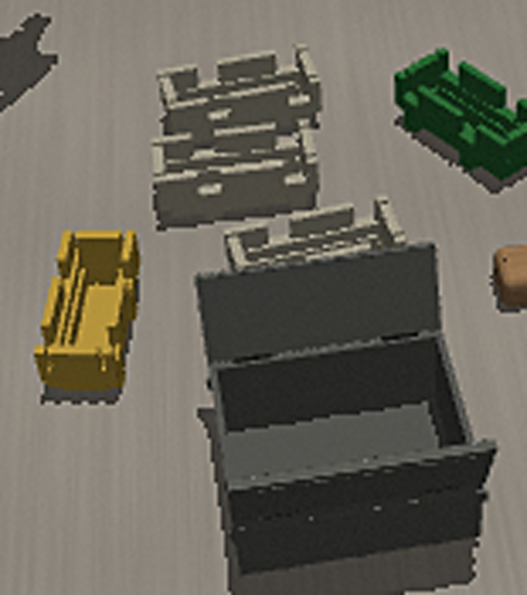

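Close view: all three white totes have their +x (near-end notch) away from the robot; yellow/green are decoys. The carrier spans crop (500–750, 0–235), so its centre is near top pixel (274,192). I'll enlarge it for its pose.

Run:
```python
from h import *
t=cam("top"); s=cam("side")
g=lambda i,f:cv2.resize(cv2.convertScaleAbs(i,alpha=1.9),None,fx=f,fy=f,interpolation=cv2.INTER_CUBIC)
a=g(t["img"][150:230,232:316],5); b=g(s["img"][138:248,195:295],3.8)
H=max(a.shape[0],b.shape[0]); p=lambda i:np.pad(i,((0,H-i.shape[0]),(0,0),(0,0)))
i=np.hstack([p(a),p(b)]); print(i.shape,a.shape)
cv2.imwrite("pics/c1.png",i[:,:,::-1])
print(cast(t,[273.7,192.6],.006))
plan(.4984,-.443,.15,3.05-1.5708);plan(.486,-.444,.15,3.04-1.5708)
```

```text
(418, 800, 3) (400, 420, 3)
[[ 0.5448408  -0.02617603  0.006     ]]
now [0.2793 0.6143 0.2419] a0 1.144 q6 -0.15 t 0.3 op 0.993
  turn [-0.    -0.335 -0.001] shift mm [-1032.8    91.9  -314.9]
now [0.2793 0.6143 0.2419] a0 1.144 q6 -0.15 t 0.3 op 0.993
  turn [-0.    -0.325 -0.001] shift mm [-1031.9    91.9  -313. ]
```

View pics/c1.png

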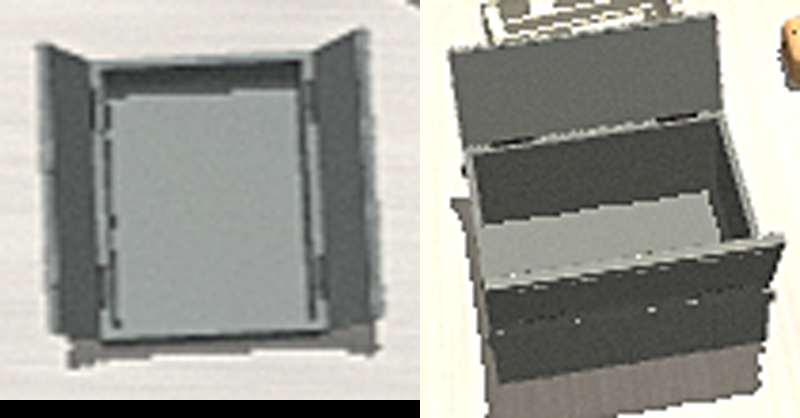

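```bash
python3 - <<'E'
from h import *
t=cam("top"); s=cam("side")
p=np.array([[92,62],[306,53],[102,338],[327,333]])/5+[232,150]
P=cast(t,p,.08)[:,:2]; print(P.round(4),P.mean(0))
q=(np.array([[468,150],[722,112],[755,240]])-[420,0])/3.8+[195,138]
Q=cast(s,q,.08)[:,:2];print(Q.round(4),(Q[0]+Q[2])/2,)
E
# raise a little, turn, travel
python3 -m inch '[{"ay":-0.11,"x":-40},{"ay":-0.11,"x":-40},{"ay":-0.11,"x":-40},{"x":-40},{"x":-40}]' 40
python3 -m inch '[{"x":-40,"z":-10,"hand":-0.2},{"x":-40,"z":-10,"hand":-0.2},{"x":-40,"z":-10,"hand":-0.2},{"x":-40,"z":-10,"hand":-0.2},{"x":-40,"z":-10,"hand":-0.2}]' 
python3 -m inch '[{"x":-40,"z":-10,"hand":-0.2},{"x":-40,"z":-10,"hand":-0.2},{"x":-40,"z":-10,"hand":-0.2},{"x":-40,"z":-10,"hand":-0.2},{"x":-40,"z":-10,"hand":-0.2}]'
python3 -c "
from h import *
plan(.487,-.249,.15,.08+1.57)"
```

```text
[[ 0.6365  0.0574]
 [ 0.6472 -0.0879]
 [ 0.4492  0.0446]
 [ 0.4569 -0.1061]] [ 0.54743974 -0.02300965]
[[ 0.4531  0.044 ]
 [ 0.6371  0.0583]
 [ 0.6431 -0.063 ]] [ 0.54806721 -0.00949089]
now [0.2793 0.6144 0.2421] a0 1.144 q6 -0.15 t 0.4 op 0.996
  turn [-0.    -0.506 -0.   ] shift mm [-877.1   92.1 -138.7]validation failed for argument at $[0]...
validation failed for argument at $[0]...
validation failed for argument at $[0]...
```

```bash
python3 -m inch '[{"ax":0,"ay":-0.11,"az":0,"x":-40,"y":0,"z":0,"hand":-1},{"ax":0,"ay":-0.11,"az":0,"x":-40,"y":0,"z":0,"hand":-1},{"ax":0,"ay":-0.11,"az":0,"x":-40,"y":0,"z":0,"hand":-1},{"ax":0,"ay":-0.11,"az":0,"x":-40,"y":0,"z":0,"hand":-1},{"ax":0,"ay":-0.06,"az":0,"x":-40,"y":0,"z":0,"hand":-1}]' 40
python3 -c "
from h import *
plan(.487,-.249,.15,.08+1.57)"
```

```text
time: 0.82
eef_pos: [0.2376, 0.4195, 0.242]
tcp_rot: [-0.48, -0.519, 0.52, 0.48]
contact_force: [1.2, -0.3, 0.9]
opening: 1.0
now [0.2376 0.4195 0.242 ] a0 1.65 q6 -0.81 t 0.8 op 1.0
  turn [-0.  0. -0.] shift mm [-686.1   92.  -195.7]
```

```bash
python3 -m inch '[{"ax":0,"ay":0,"az":0,"x":-5,"y":0,"z":-40,"hand":-0.2},{"ax":0,"ay":0,"az":0,"x":-10,"y":0,"z":-40,"hand":-0.2},{"ax":0,"ay":0,"az":0,"x":-10,"y":0,"z":-40,"hand":-0.2},{"ax":0,"ay":0,"az":0,"x":-20,"y":0,"z":-35,"hand":-0.2},{"ax":0,"ay":0,"az":0,"x":-20,"y":0,"z":-35,"hand":-0.2}]'
python3 -m inch '[{"ax":0,"ay":0,"az":0,"x":-41,"y":0,"z":-1,"hand":-0.2},{"ax":0,"ay":0,"az":0,"x":-41,"y":0,"z":-1,"hand":-0.2},{"ax":0,"ay":0,"az":0,"x":-41,"y":0,"z":-1,"hand":-0.2},{"ax":0,"ay":0,"az":0,"x":-41,"y":0,"z":-1,"hand":-0.2},{"ax":0,"ay":0,"az":0,"x":-41,"y":0,"z":-1,"hand":-0.2}]'
python3 -m inch '[{"ax":0,"ay":0,"az":0,"x":-41,"y":0,"z":0,"hand":-0.2},{"ax":0,"ay":0,"az":0,"x":-41,"y":0,"z":0,"hand":-0.2},{"ax":0,"ay":0,"az":0,"x":-41,"y":0,"z":0,"hand":-0.2},{"ax":0,"ay":0,"az":0,"x":-41,"y":0,"z":0,"hand":-0.2},{"ax":0,"ay":0,"az":0,"x":-41,"y":0,"z":0,"hand":-0.2}]'
python3 -m inch '[{"ax":0,"ay":0,"az":0,"x":-41,"y":0,"z":0,"hand":-0.2},{"ax":0,"ay":0,"az":0,"x":-41,"y":0,"z":0,"hand":-0.2},{"ax":0,"ay":0,"az":0,"x":-41,"y":0,"z":0,"hand":-0.2},{"ax":0,"ay":0,"az":0,"x":-41,"y":0,"z":0,"hand":-0.2},{"ax":0,"ay":0,"az":0,"x":-31,"y":0,"z":0,"hand":-0.2}]'
python3 -c "
from h import *
c=cam('side')
for o in carrots(c): print(o[0].round(4),round(o[1],3),o[3])
plan(.487,-.249,.02,.08+1.57)"
```

```text
time: 1.23
eef_pos: [0.4347, 0.3694, 0.2428]
tcp_rot: [0.481, 0.518, -0.518, -0.481]
contact_force: [0.6, 1.2, 0.3]
opening: 0.603
time: 1.65
eef_pos: [0.4529, 0.1643, 0.2425]
tcp_rot: [0.481, 0.518, -0.518, -0.481]
contact_force: [1.1, -0.4, -0.1]
opening: 0.6
time: 2.07
eef_pos: [0.4678, -0.0403, 0.2428]
tcp_rot: [0.482, 0.518, -0.518, -0.481]
contact_force: [1.0, 0.4, -0.1]
opening: 0.6
time: 2.48
eef_pos: [0.482, -0.2361, 0.2427]
tcp_rot: [-0.482, -0.517, 0.518, 0.481]
contact_force: [0.3, 0.1, -0.1]
opening: 0.602
[ 0.4858 -0.4445] 3.027 791.0
[ 0.4859 -0.3705] 0.137 680.0
[ 0.4944 -0.3121] 2.986 619.0
[ 0.4916 -0.2492] 0.106 558.5
now [ 0.4823 -0.2403  0.2428] a0 1.639 q6 -2.29 t 2.5 op 0.598
  turn [ 0.001 -0.011 -0.005] shift mm [ -9.  222.8  -4. ]
```

```bash
python3 -m inch '[{"ax":0,"ay":-0.02,"az":0,"x":-9,"y":30,"z":-7,"hand":-0.2},{"ax":0,"ay":0,"az":0,"x":0,"y":41,"z":0,"hand":-0.2},{"ax":0,"ay":0,"az":0,"x":0,"y":41,"z":0,"hand":-0.2},{"ax":0,"ay":0,"az":0,"x":0,"y":41,"z":0,"hand":-0.2},{"ax":0,"ay":0,"az":0,"x":0,"y":30,"z":0,"hand":-0.2}]' 40
python3 -m inch '[{"ax":0,"ay":0,"az":0,"x":0,"y":25,"z":0,"hand":-0.2},{"ax":0,"ay":0,"az":0,"x":0,"y":18,"z":0,"hand":-0.2},{"ax":0,"ay":0,"az":0,"x":0,"y":0,"z":0,"hand":-0.2},{"ax":0,"ay":0,"az":0,"x":0,"y":0,"z":0,"hand":1},{"ax":0,"ay":0,"az":0,"x":0,"y":0,"z":0,"hand":1}]' 40
python3 -m inch '[{"ax":0,"ay":0,"az":0,"x":0,"y":0,"z":0,"hand":1},{"ax":0,"ay":0,"az":0,"x":0,"y":0,"z":0,"hand":1},{"ax":0,"ay":0,"az":0,"x":0,"y":-20,"z":0,"hand":1},{"ax":0,"ay":0,"az":0,"x":0,"y":-40,"z":0,"hand":1},{"ax":0,"ay":0,"az":0,"x":0,"y":-40,"z":0,"hand":1}]' 40
python3 -c "
from h import *
# carrier y=-36 slot
p=np.array([.5475,-.023])+R.from_euler('z',.073).apply([0,-.036,0])[:2]; print(p)
plan(p[0],p[1],.24,.073+1.5708)"
```

```text
time: 2.95
eef_pos: [0.4884, -0.2401, 0.056]
tcp_rot: [-0.475, -0.523, 0.523, 0.477]
contact_force: [0.5, -0.0, 0.3]
opening: 0.598
time: 3.37
eef_pos: [0.491, -0.242, 0.0178]
tcp_rot: [0.477, 0.523, -0.523, -0.475]
contact_force: [0.2, -1.6, 0.3]
opening: 0.326
time: 3.78
eef_pos: [0.4888, -0.2404, 0.1166]
tcp_rot: [-0.475, -0.523, 0.523, 0.477]
contact_force: [1.7, -1.3, -0.4]
opening: 0.32
[ 0.55012567 -0.05890412]
now [ 0.4888 -0.2404  0.1166] a0 1.664 q6 -2.31 t 3.8 op 0.32
  turn [-0.003  0.02   0.002] shift mm [ 176.5 -123.4  -74.4]
```

```bash
python3 -m inch '[{"ax":0,"ay":0.02,"az":0,"x":0,"y":-40,"z":-10,"hand":1},{"ax":0,"ay":0,"az":0,"x":0,"y":-40,"z":-10,"hand":1},{"ax":0,"ay":0,"az":0,"x":10,"y":-35,"z":-10,"hand":1},{"ax":0,"ay":0,"az":0,"x":35,"y":-8,"z":-12,"hand":1},{"ax":0,"ay":0,"az":0,"x":35,"y":0,"z":-12,"hand":1}]' 40
python3 -m inch '[{"ax":0,"ay":0,"az":0,"x":35,"y":0,"z":-10,"hand":1},{"ax":0,"ay":0,"az":0,"x":35,"y":0,"z":-10,"hand":1},{"ax":0,"ay":0,"az":0,"x":32,"y":0,"z":0,"hand":1},{"ax":0,"ay":0,"az":0,"x":0,"y":0,"z":0,"hand":1},{"ax":0,"ay":0,"az":0,"x":0,"y":0,"z":0,"hand":1}]' 40
python3 -c "
from h import *
plan(.5497,-.0529,.05,.073+1.5708)"
```

```text
time: 4.2
eef_pos: [0.5405, -0.1585, 0.2462]
tcp_rot: [0.486, 0.518, -0.516, -0.478]
contact_force: [0.6, 0.3, -1.2]
opening: 0.319
time: 4.62
eef_pos: [0.5503, -0.0526, 0.2402]
tcp_rot: [0.481, 0.519, -0.519, -0.48]
contact_force: [0.2, -0.4, -0.3]
opening: 0.317
now [ 0.5503 -0.0526  0.2402] a0 1.647 q6 -1.93 t 4.6 op 0.317
  turn [ 0.001  0.004 -0.001] shift mm [ -0.2 190.2   0.6]
```

Accurate once settled. Lower and release, then lift back and re-look at the carrots.

```bash
python3 -m inch '[{"ax":0,"ay":0,"az":0,"x":0,"y":40,"z":0,"hand":1},{"ax":0,"ay":0,"az":0,"x":0,"y":40,"z":0,"hand":1},{"ax":0,"ay":0,"az":0,"x":0,"y":40,"z":0,"hand":1},{"ax":0,"ay":0,"az":0,"x":0,"y":40,"z":0,"hand":1},{"ax":0,"ay":0,"az":0,"x":0,"y":30,"z":0,"hand":1}]' 40
python3 -m inch '[{"ax":0,"ay":0,"az":0,"x":0,"y":0,"z":0,"hand":1},{"ax":0,"ay":0,"az":0,"x":0,"y":0,"z":0,"hand":0.15},{"ax":0,"ay":0,"az":0,"x":0,"y":0,"z":0,"hand":0.15},{"ax":0,"ay":0,"az":0,"x":0,"y":0,"z":0,"hand":0.15},{"ax":0,"ay":0,"az":0,"x":0,"y":-20,"z":0,"hand":0.15}]' 40
python3 -m inch '[{"ax":0,"ay":0,"az":0,"x":0,"y":-40,"z":0,"hand":0.15},{"ax":0,"ay":0,"az":0,"x":0,"y":-40,"z":0,"hand":0.15},{"ax":0,"ay":0,"az":0,"x":0,"y":-40,"z":0,"hand":-0.2},{"ax":0,"ay":0,"az":0,"x":0,"y":-40,"z":0,"hand":-0.2},{"ax":0,"ay":0,"az":0,"x":0,"y":0,"z":0,"hand":-0.2}]' 40
python3 -c "
from h import *
for n in ('side','top'):
  for o in carrots(cam(n)): print(o[0].round(4),round(o[1],3),o[3])
plan(.496,-.3115,.22,2.96-1.5708)"
```

```text
time: 5.03
eef_pos: [0.5491, -0.0549, 0.0471]
tcp_rot: [-0.481, -0.517, 0.518, 0.483]
contact_force: [-17.4, 44.4, 138.5]
opening: 0.31
time: 5.45
eef_pos: [0.5481, -0.0546, 0.0669]
tcp_rot: [-0.48, -0.517, 0.519, 0.484]
contact_force: [-1.2, -1.6, -1.0]
opening: 0.423
time: 5.87
eef_pos: [0.5553, -0.0571, 0.2411]
tcp_rot: [0.488, 0.521, -0.515, -0.475]
contact_force: [0.8, 0.2, 0.7]
opening: 0.598
[ 0.4858 -0.4445] 3.027 791.0
[ 0.4857 -0.3705] 0.137 681.0
[ 0.4944 -0.3121] 2.986 618.0
[ 0.4884 -0.4437] 3.053 226.0
[ 0.488  -0.3751] 0.064 224.0
[ 0.4987 -0.3106] 2.92 228.0
now [ 0.552  -0.056   0.2332] a0 1.642 q6 -1.93 t 6.0 op 0.603
  turn [ 0.007  0.253 -0.002] shift mm [-261.4   13.2    9. ]
```

A 146 N reading came up while I was lowering. That may be over the wrist limit. I'll look at what was hit before going on.

Run:
```python
from h import *
s=cam("side")["img"]; t=cam("top")["img"]
i=np.hstack([cv2.resize(s[110:350,150:390],(400,400)),cv2.resize(t[130:270,220:360],(400,400))])
cv2.imwrite("pics/d1.png",cv2.convertScaleAbs(i[:,:,::-1],alpha=1.5)); st=get_state(); print(st["contact_force"],st["time"])
```

```text
[ 0.0957317  -0.64482685 -0.61544514] 6.0667
```

View pics/d1.png

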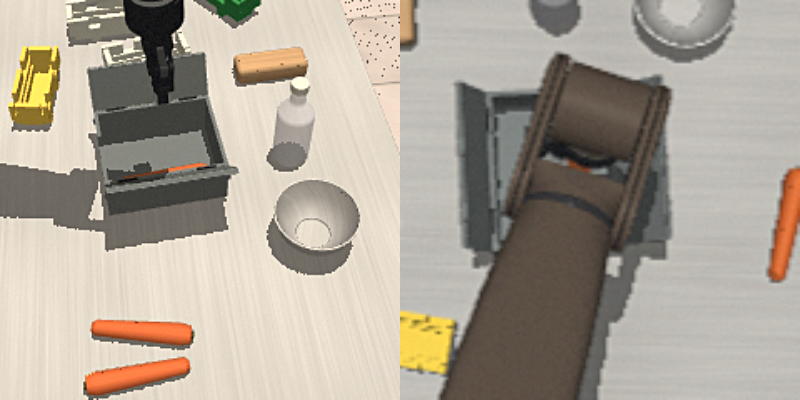

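Carrot 1 is inside the carrier, on its right side (side-crop 165,170). The knuckles or body most likely caught the right lid or wall. From now on I'll release near the centre line, higher and slower.

```bash
python3 -m inch '[{"ax":0,"ay":0.12,"az":0,"x":0,"y":-5,"z":0,"hand":0},{"ax":0,"ay":0.12,"az":0,"x":0,"y":0,"z":0,"hand":0},{"ax":0,"ay":0.01,"az":0,"x":-40,"y":0,"z":1,"hand":0},{"ax":0,"ay":0,"az":0,"x":-40,"y":0,"z":2,"hand":0},{"ax":0,"ay":0,"az":0,"x":-40,"y":0,"z":2,"hand":0}]' 40
python3 -m inch '[{"ax":0,"ay":0,"az":0,"x":-40,"y":0,"z":2,"hand":0},{"ax":0,"ay":0,"az":0,"x":-40,"y":0,"z":2,"hand":0},{"ax":0,"ay":0,"az":0,"x":-40,"y":0,"z":0,"hand":0},{"ax":0,"ay":0,"az":0,"x":-21,"y":0,"z":0,"hand":0},{"ax":0,"ay":0,"az":0,"x":0,"y":0,"z":0,"hand":0}]' 40
python3 -m inch '[{"ax":0,"ay":0,"az":0,"x":0,"y":0,"z":0,"hand":0},{"ax":0,"ay":0,"az":0,"x":0,"y":0,"z":0,"hand":0}]' 40
python3 -c "
from h import *
for o in carrots(cam('side')): print(o[0].round(4),round(o[1],3),o[3])
plan(.496,-.3115,.017,2.95-1.5708)"
```

```text
time: 6.48
eef_pos: [0.5234, -0.1721, 0.2318]
tcp_rot: [-0.54, -0.454, 0.455, 0.543]
contact_force: [1.5, -0.5, 0.7]
opening: 0.504
time: 6.9
eef_pos: [0.4938, -0.3136, 0.2316]
tcp_rot: [-0.542, -0.452, 0.453, 0.545]
contact_force: [0.4, -0.4, 0.8]
opening: 0.501
time: 7.07
eef_pos: [0.4954, -0.3088, 0.2324]
tcp_rot: [-0.541, -0.454, 0.454, 0.544]
contact_force: [-0.6, -0.0, -0.2]
opening: 0.5
[ 0.4861 -0.4445] 3.027 790.0
[ 0.486  -0.3727] 0.091 682.0
[ 0.4944 -0.3121] 2.986 618.0
now [ 0.4957 -0.3084  0.2329] a0 1.395 q6 -2.13 t 7.1 op 0.501
  turn [-0.002  0.016  0.002] shift mm [ -3.  215.9  -0.8]
```

```bash
python3 -m inch '[{"ax":0,"ay":0.02,"az":0,"x":-3,"y":35,"z":0,"hand":0},{"ax":0,"ay":0,"az":0,"x":0,"y":40,"z":0,"hand":0},{"ax":0,"ay":0,"az":0,"x":0,"y":40,"z":0,"hand":0},{"ax":0,"ay":0,"az":0,"x":0,"y":40,"z":0,"hand":0},{"ax":0,"ay":0,"az":0,"x":0,"y":25,"z":0,"hand":0}]' 40
python3 -m inch '[{"ax":0,"ay":0,"az":0,"x":0,"y":20,"z":0,"hand":0},{"ax":0,"ay":0,"az":0,"x":0,"y":15,"z":0,"hand":0},{"ax":0,"ay":0,"az":0,"x":0,"y":0,"z":0,"hand":1},{"ax":0,"ay":0,"az":0,"x":0,"y":0,"z":0,"hand":1},{"ax":0,"ay":0,"az":0,"x":0,"y":0,"z":0,"hand":1}]' 40
python3 -m inch '[{"ax":0,"ay":0,"az":0,"x":0,"y":0,"z":0,"hand":1},{"ax":0,"ay":0,"az":0,"x":0,"y":-20,"z":0,"hand":1},{"ax":0,"ay":0,"az":0,"x":0,"y":-40,"z":0,"hand":1},{"ax":0,"ay":0,"az":0,"x":0,"y":-40,"z":0,"hand":1},{"ax":0,"ay":0,"az":0,"x":0,"y":-40,"z":0,"hand":1}]' 40
python3 -m inch '[{"ax":0,"ay":-0.12,"az":0,"x":0,"y":-40,"z":0,"hand":1},{"ax":0,"ay":-0.12,"az":0,"x":0,"y":-40,"z":0,"hand":1},{"ax":0,"ay":-0.02,"az":0,"x":0,"y":0,"z":0,"hand":1},{"ax":0,"ay":0,"az":0,"x":0,"y":0,"z":0,"hand":1},{"ax":0,"ay":0,"az":0,"x":0,"y":0,"z":0,"hand":1}]' 40
python3 -c "
from h import *
p=np.array([.5475,-.023])+R.from_euler('z',.073).apply([0,.012,0])[:2]; print(p)
plan(p[0],p[1],.235,.073+1.5708)"
```

```text
time: 7.53
eef_pos: [0.4939, -0.309, 0.0498]
tcp_rot: [-0.544, -0.449, 0.449, 0.548]
contact_force: [-0.6, 0.4, -1.6]
opening: 0.503
time: 7.95
eef_pos: [0.4963, -0.3121, 0.0203]
tcp_rot: [0.547, 0.449, -0.449, -0.546]
contact_force: [0.4, -0.4, -0.9]
opening: 0.32
time: 8.37
eef_pos: [0.4955, -0.3124, 0.162]
tcp_rot: [0.547, 0.449, -0.448, -0.546]
contact_force: [0.3, -1.0, -1.1]
opening: 0.314
time: 8.78
eef_pos: [0.4953, -0.3123, 0.2399]
tcp_rot: [0.485, 0.515, -0.515, -0.484]
contact_force: [-0.3, 0.1, -1.1]
opening: 0.317
[ 0.54662478 -0.01103196]
now [ 0.4953 -0.3123  0.2399] a0 1.633 q6 -2.37 t 8.8 op 0.317
  turn [ 0.001 -0.011 -0.001] shift mm [296.7   4.9 -73.1]
```

```bash
python3 -m inch '[{"ax":0,"ay":-0.01,"az":0,"x":38,"y":0,"z":-10,"hand":1},{"ax":0,"ay":0,"az":0,"x":38,"y":0,"z":-10,"hand":1},{"ax":0,"ay":0,"az":0,"x":38,"y":0,"z":-10,"hand":1},{"ax":0,"ay":0,"az":0,"x":38,"y":0,"z":-10,"hand":1},{"ax":0,"ay":0,"az":0,"x":38,"y":0,"z":-10,"hand":1}]' 40
python3 -m inch '[{"ax":0,"ay":0,"az":0,"x":38,"y":0,"z":-10,"hand":1},{"ax":0,"ay":0,"az":0,"x":38,"y":0,"z":-10,"hand":1},{"ax":0,"ay":0,"az":0,"x":30,"y":0,"z":-3,"hand":1},{"ax":0,"ay":0,"az":0,"x":0,"y":0,"z":0,"hand":1},{"ax":0,"ay":0,"az":0,"x":0,"y":0,"z":0,"hand":1}]' 40
python3 -m inch '[{"ax":0,"ay":0,"az":0,"x":0,"y":30,"z":0,"hand":1},{"ax":0,"ay":0,"az":0,"x":0,"y":30,"z":0,"hand":1},{"ax":0,"ay":0,"az":0,"x":0,"y":30,"z":0,"hand":1},{"ax":0,"ay":0,"az":0,"x":0,"y":20,"z":0,"hand":1},{"ax":0,"ay":0,"az":0,"x":0,"y":15,"z":0,"hand":1}]' 40
python3 -m inch '[{"ax":0,"ay":0,"az":0,"x":0,"y":15,"z":0,"hand":1},{"ax":0,"ay":0,"az":0,"x":0,"y":10,"z":0,"hand":1},{"ax":0,"ay":0,"az":0,"x":0,"y":10,"z":0,"hand":1},{"ax":0,"ay":0,"az":0,"x":0,"y":5,"z":0,"hand":1},{"ax":0,"ay":0,"az":0,"x":0,"y":0,"z":0,"hand":1}]' 40
python3 -m inch '[{"ax":0,"ay":0,"az":0,"x":0,"y":0,"z":0,"hand":0.1},{"ax":0,"ay":0,"az":0,"x":0,"y":0,"z":0,"hand":0.1},{"ax":0,"ay":0,"az":0,"x":0,"y":-20,"z":0,"hand":0.1},{"ax":0,"ay":0,"az":0,"x":0,"y":-40,"z":0,"hand":0.1},{"ax":0,"ay":0,"az":0,"x":0,"y":-40,"z":0,"hand":0.1}]' 40
python3 -m inch '[{"ax":0,"ay":0,"az":0,"x":0,"y":-40,"z":0,"hand":0.1},{"ax":0,"ay":0,"az":0,"x":0,"y":-30,"z":0,"hand":0.1},{"ax":0,"ay":0,"az":0,"x":0,"y":0,"z":0,"hand":-0.2},{"ax":0,"ay":0,"az":0,"x":0,"y":0,"z":0,"hand":-0.2}]' 40
python3 -c "
from h import *
for n in ('side','top'):
  for o in carrots(cam(n)): print(o[0].round(4),round(o[1],3),o[3])
plan(.487,-.374,.235,.078+1.5708)"
```

```text
time: 9.2
eef_pos: [0.5305, -0.1173, 0.2365]
tcp_rot: [-0.48, -0.517, 0.518, 0.483]
contact_force: [-0.8, -0.0, -1.0]
opening: 0.316
time: 9.62
eef_pos: [0.5458, -0.0104, 0.2368]
tcp_rot: [-0.479, -0.518, 0.52, 0.482]
contact_force: [-0.3, -0.8, -0.1]
opening: 0.316
time: 10.03
eef_pos: [0.5444, -0.0132, 0.11]
tcp_rot: [-0.48, -0.516, 0.519, 0.484]
contact_force: [-0.1, -0.5, -0.8]
opening: 0.313
time: 10.45
eef_pos: [0.5461, -0.0125, 0.0729]
tcp_rot: [-0.481, -0.517, 0.518, 0.482]
contact_force: [-0.6, -0.2, -0.8]
opening: 0.321
time: 10.87
eef_pos: [0.5462, -0.0119, 0.1749]
tcp_rot: [-0.481, -0.518, 0.518, 0.482]
contact_force: [1.4, 0.7, -0.0]
opening: 0.451
time: 11.2
eef_pos: [0.5488, -0.0123, 0.2488]
tcp_rot: [0.484, 0.52, -0.517, -0.479]
contact_force: [1.1, -0.0, -1.2]
opening: 0.598
[ 0.4861 -0.4445] 3.027 790.0
[ 0.4857 -0.3705] 0.137 679.5
[ 0.5505 -0.0038] 0.036 400.5
[ 0.4884 -0.4438] 3.053 222.0
[ 0.4881 -0.3756] 0.054 224.0
now [ 0.5466 -0.0119  0.244 ] a0 1.644 q6 -1.85 t 11.3 op 0.599
  turn [-0.    -0.005  0.   ] shift mm [-356.3    9.    87.7]
```

```bash
python3 -m inch '[{"ax":0,"ay":-0.01,"az":0,"x":-38,"y":0,"z":9,"hand":-0.1},{"ax":0,"ay":0,"az":0,"x":-38,"y":0,"z":10,"hand":-0.1},{"ax":0,"ay":0,"az":0,"x":-38,"y":0,"z":10,"hand":-0.1},{"ax":0,"ay":0,"az":0,"x":-38,"y":0,"z":10,"hand":-0.1},{"ax":0,"ay":0,"az":0,"x":-38,"y":0,"z":10,"hand":-0.1}]' 40
python3 -m inch '[{"ax":0,"ay":0,"az":0,"x":-38,"y":0,"z":10,"hand":-0.1},{"ax":0,"ay":0,"az":0,"x":-38,"y":0,"z":10,"hand":-0.1},{"ax":0,"ay":0,"az":0,"x":-38,"y":0,"z":10,"hand":-0.1},{"ax":0,"ay":0,"az":0,"x":-38,"y":0,"z":9,"hand":-0.1},{"ax":0,"ay":0,"az":0,"x":-15,"y":0,"z":0,"hand":-0.1}]' 40
python3 -m inch '[{"ax":0,"ay":0,"az":0,"x":0,"y":0,"z":0,"hand":-0.1},{"ax":0,"ay":0,"az":0,"x":0,"y":0,"z":0,"hand":-0.1},{"ax":0,"ay":0,"az":0,"x":0,"y":0,"z":0,"hand":-0.1}]' 40
python3 -c "
from h import *
for o in carrots(cam('side')): print(o[0].round(4),round(o[1],3),o[3])
plan(.487,-.373,.018,.09+1.5708)"
```

```text
time: 11.72
eef_pos: [0.5121, -0.2064, 0.2419]
tcp_rot: [-0.477, -0.52, 0.521, 0.48]
contact_force: [-0.1, -0.6, 0.7]
opening: 0.55
time: 12.13
eef_pos: [0.4863, -0.3789, 0.2416]
tcp_rot: [-0.479, -0.519, 0.52, 0.481]
contact_force: [-0.4, -0.1, -0.2]
opening: 0.547
time: 12.38
eef_pos: [0.4886, -0.3735, 0.2428]
tcp_rot: [0.477, 0.521, -0.52, -0.48]
contact_force: [-0.4, 0.8, -0.2]
opening: 0.547
[ 0.4861 -0.4445] 3.027 790.0
[ 0.486  -0.3737] 0.073 680.0
[ 0.583  -0.0024] 0.036 166.5
now [ 0.4888 -0.3733  0.2433] a0 1.656 q6 -2.47 t 12.4 op 0.55
  turn [-0.001 -0.005  0.002] shift mm [  0.5 225.3   1.7]
```

```bash
python3 -m inch '[{"ax":0,"ay":0,"az":0,"x":0,"y":40,"z":1,"hand":-0.1},{"ax":0,"ay":0,"az":0,"x":0,"y":40,"z":0,"hand":-0.1},{"ax":0,"ay":0,"az":0,"x":0,"y":40,"z":0,"hand":-0.1},{"ax":0,"ay":0,"az":0,"x":0,"y":40,"z":0,"hand":-0.1},{"ax":0,"ay":0,"az":0,"x":0,"y":30,"z":0,"hand":-0.1}]' 40
python3 -m inch '[{"ax":0,"ay":0,"az":0,"x":0,"y":20,"z":0,"hand":-0.1},{"ax":0,"ay":0,"az":0,"x":0,"y":15,"z":0,"hand":-0.1},{"ax":0,"ay":0,"az":0,"x":0,"y":0,"z":0,"hand":1},{"ax":0,"ay":0,"az":0,"x":0,"y":0,"z":0,"hand":1},{"ax":0,"ay":0,"az":0,"x":0,"y":0,"z":0,"hand":1}]' 40
python3 -m inch '[{"ax":0,"ay":0,"az":0,"x":0,"y":0,"z":0,"hand":1},{"ax":0,"ay":0,"az":0,"x":0,"y":-20,"z":0,"hand":1},{"ax":0,"ay":0,"az":0,"x":0,"y":-40,"z":0,"hand":1},{"ax":0,"ay":0,"az":0,"x":0,"y":-40,"z":0,"hand":1},{"ax":0,"ay":0,"az":0,"x":0,"y":-40,"z":0,"hand":1}]' 40
python3 -m inch '[{"ax":0,"ay":0,"az":0,"x":0,"y":-40,"z":0,"hand":1},{"ax":0,"ay":0,"az":0,"x":0,"y":-40,"z":0,"hand":1},{"ax":0,"ay":0,"az":0,"x":0,"y":0,"z":0,"hand":1},{"ax":0,"ay":0,"az":0,"x":0,"y":0,"z":0,"hand":1},{"ax":0,"ay":0,"az":0,"x":0,"y":0,"z":0,"hand":1}]' 40
python3 -c "
from h import *
p=np.array([.5475,-.023])+R.from_euler('z',.073).apply([0,.018,0])[:2]; print(p)
plan(p[0],p[1],.24,.073+1.5708)"
```

```text
time: 12.85
eef_pos: [0.487, -0.3719, 0.051]
tcp_rot: [0.477, 0.521, -0.521, -0.48]
contact_force: [-1.0, 0.3, -0.2]
opening: 0.548
time: 13.27
eef_pos: [0.4886, -0.3749, 0.0206]
tcp_rot: [-0.479, -0.521, 0.521, 0.478]
contact_force: [0.4, -0.5, -1.3]
opening: 0.318
time: 13.68
eef_pos: [0.4876, -0.375, 0.1621]
tcp_rot: [-0.479, -0.52, 0.52, 0.478]
contact_force: [0.9, -0.7, -1.4]
opening: 0.315
time: 14.1
eef_pos: [0.4875, -0.3749, 0.24]
tcp_rot: [-0.479, -0.52, 0.52, 0.478]
contact_force: [-1.1, 0.3, -1.6]
opening: 0.319
[ 0.54618717 -0.00504794]
now [ 0.4875 -0.3749  0.24  ] a0 1.654 q6 -2.47 t 14.1 op 0.319
  turn [ 0.001  0.01  -0.001] shift mm [364.6  -0.  -85.5]
```

```bash
python3 -m inch '[{"ax":0,"ay":0.01,"az":0,"x":38,"y":0,"z":-10,"hand":1},{"ax":0,"ay":0,"az":0,"x":38,"y":0,"z":-10,"hand":1},{"ax":0,"ay":0,"az":0,"x":38,"y":0,"z":-10,"hand":1},{"ax":0,"ay":0,"az":0,"x":38,"y":0,"z":-10,"hand":1},{"ax":0,"ay":0,"az":0,"x":38,"y":0,"z":-10,"hand":1}]' 40
python3 -m inch '[{"ax":0,"ay":0,"az":0,"x":38,"y":0,"z":-10,"hand":1},{"ax":0,"ay":0,"az":0,"x":38,"y":0,"z":-10,"hand":1},{"ax":0,"ay":0,"az":0,"x":38,"y":0,"z":-10,"hand":1},{"ax":0,"ay":0,"az":0,"x":36,"y":0,"z":-5,"hand":1},{"ax":0,"ay":0,"az":0,"x":0,"y":0,"z":0,"hand":1}]' 40
python3 -m inch '[{"ax":0,"ay":0,"az":0,"x":0,"y":30,"z":0,"hand":1},{"ax":0,"ay":0,"az":0,"x":0,"y":30,"z":0,"hand":1},{"ax":0,"ay":0,"az":0,"x":0,"y":30,"z":0,"hand":1},{"ax":0,"ay":0,"az":0,"x":0,"y":20,"z":0,"hand":1},{"ax":0,"ay":0,"az":0,"x":0,"y":15,"z":0,"hand":1}]' 40
python3 -m inch '[{"ax":0,"ay":0,"az":0,"x":0,"y":15,"z":0,"hand":1},{"ax":0,"ay":0,"az":0,"x":0,"y":10,"z":0,"hand":1},{"ax":0,"ay":0,"az":0,"x":0,"y":10,"z":0,"hand":1},{"ax":0,"ay":0,"az":0,"x":0,"y":5,"z":0,"hand":1},{"ax":0,"ay":0,"az":0,"x":0,"y":0,"z":0,"hand":1}]' 40
python3 -m inch '[{"ax":0,"ay":0,"az":0,"x":0,"y":0,"z":0,"hand":0.1},{"ax":0,"ay":0,"az":0,"x":0,"y":0,"z":0,"hand":0.1},{"ax":0,"ay":0,"az":0,"x":0,"y":-20,"z":0,"hand":0.1},{"ax":0,"ay":0,"az":0,"x":0,"y":-40,"z":0,"hand":0.1},{"ax":0,"ay":0,"az":0,"x":0,"y":-40,"z":0,"hand":0.1}]' 40
python3 -m inch '[{"ax":0,"ay":0,"az":0,"x":0,"y":-40,"z":0,"hand":0.1},{"ax":0,"ay":0,"az":0,"x":0,"y":-30,"z":0,"hand":0.1},{"ax":0,"ay":0,"az":0,"x":0,"y":0,"z":0,"hand":-0.2},{"ax":0,"ay":0,"az":0,"x":0,"y":0,"z":0,"hand":-0.2}]' 40
python3 -c "
from h import *
for n in ('side','top'):
  for o in carrots(cam(n)): print(o[0].round(4),round(o[1],3),o[3])
plan(.487,-.444,.24,3.04-1.5708)"
```

```text
time: 14.52
eef_pos: [0.5219, -0.1796, 0.2365]
tcp_rot: [-0.48, -0.517, 0.518, 0.483]
contact_force: [0.5, -0.9, -0.7]
opening: 0.323
time: 14.93
eef_pos: [0.5457, -0.0238, 0.2365]
tcp_rot: [-0.478, -0.519, 0.52, 0.482]
contact_force: [-0.6, 0.9, -1.6]
opening: 0.318
time: 15.35
eef_pos: [0.5438, -0.0294, 0.1091]
tcp_rot: [-0.479, -0.516, 0.519, 0.484]
contact_force: [-0.5, 0.3, -1.5]
opening: 0.314
time: 15.77
eef_pos: [0.546, -0.0298, 0.0727]
tcp_rot: [-0.48, -0.517, 0.519, 0.482]
contact_force: [0.2, -0.1, -0.7]
opening: 0.315
time: 16.18
eef_pos: [0.5463, -0.0296, 0.175]
tcp_rot: [-0.481, -0.518, 0.518, 0.482]
contact_force: [0.7, -0.6, 1.3]
opening: 0.451
time: 16.52
eef_pos: [0.5489, -0.0302, 0.2488]
tcp_rot: [0.484, 0.519, -0.517, -0.479]
contact_force: [-0.2, 0.3, -0.3]
opening: 0.6
[ 0.4858 -0.4445] 3.027 791.0
[ 0.5484 -0.0025] 0.049 507.0
[ 0.4884 -0.4437] 3.053 226.0
now [ 0.5467 -0.0297  0.244 ] a0 1.644 q6 -1.88 t 16.6 op 0.6
  turn [-0.     0.175  0.   ] shift mm [-418.2    4.    17.4]
```

```bash
python3 -m inch '[{"ax":0,"ay":0.1,"az":0,"x":0,"y":0,"z":0,"hand":-0.2},{"ax":0,"ay":0.075,"az":0,"x":0,"y":0,"z":0,"hand":-0.2},{"ax":0,"ay":0,"az":0,"x":-38,"y":0,"z":2,"hand":-0.2},{"ax":0,"ay":0,"az":0,"x":-38,"y":0,"z":2,"hand":-0.2},{"ax":0,"ay":0,"az":0,"x":-38,"y":0,"z":2,"hand":-0.2}]' 40
python3 -m inch '[{"ax":0,"ay":0,"az":0,"x":-38,"y":0,"z":2,"hand":-0.2},{"ax":0,"ay":0,"az":0,"x":-38,"y":0,"z":2,"hand":-0.2},{"ax":0,"ay":0,"az":0,"x":-38,"y":0,"z":2,"hand":-0.2},{"ax":0,"ay":0,"az":0,"x":-38,"y":0,"z":2,"hand":-0.2},{"ax":0,"ay":0,"az":0,"x":-38,"y":0,"z":2,"hand":-0.2}]' 40
python3 -m inch '[{"ax":0,"ay":0,"az":0,"x":-38,"y":0,"z":2,"hand":-0.2},{"ax":0,"ay":0,"az":0,"x":-38,"y":0,"z":0,"hand":-0.2},{"ax":0,"ay":0,"az":0,"x":-38,"y":0,"z":0,"hand":-0.2},{"ax":0,"ay":0,"az":0,"x":0,"y":0,"z":0,"hand":-0.2},{"ax":0,"ay":0,"az":0,"x":0,"y":0,"z":0,"hand":-0.2}]' 40
python3 -m inch '[{"ax":0,"ay":0,"az":0,"x":0,"y":0,"z":0,"hand":-0.2},{"ax":0,"ay":0,"az":0,"x":0,"y":0,"z":0,"hand":-0.2}]' 40
python3 -c "
from h import *
for o in carrots(cam('side')): print(o[0].round(4),round(o[1],3),o[3])
plan(.487,-.444,.018,3.04-1.5708)"
```

```text
time: 17.03
eef_pos: [0.5284, -0.1428, 0.2419]
tcp_rot: [-0.523, -0.474, 0.475, 0.526]
contact_force: [1.2, -0.0, 0.5]
opening: 0.598
time: 17.45
eef_pos: [0.4989, -0.3317, 0.2417]
tcp_rot: [-0.523, -0.474, 0.474, 0.526]
contact_force: [1.1, -0.1, -0.2]
opening: 0.602
time: 17.87
eef_pos: [0.4853, -0.4449, 0.2411]
tcp_rot: [-0.524, -0.473, 0.473, 0.527]
contact_force: [0.2, 0.9, 0.5]
opening: 0.602
time: 18.03
eef_pos: [0.4868, -0.4423, 0.243]
tcp_rot: [-0.524, -0.474, 0.474, 0.525]
contact_force: [-0.1, 0.6, -0.3]
opening: 0.598
[ 0.4858 -0.4445] 3.027 787.0
[ 0.587  -0.0012] 0.075 208.5
now [ 0.487  -0.4422  0.2435] a0 1.471 q6 -2.36 t 18.1 op 0.6
  turn [-0.001  0.001  0.001] shift mm [-1.800e+00  2.255e+02 -1.000e-01]
```

```bash
python3 -m inch '[{"ax":0,"ay":0,"az":0,"x":-2,"y":40,"z":0,"hand":-0.2},{"ax":0,"ay":0,"az":0,"x":0,"y":40,"z":0,"hand":-0.2},{"ax":0,"ay":0,"az":0,"x":0,"y":40,"z":0,"hand":-0.2},{"ax":0,"ay":0,"az":0,"x":0,"y":40,"z":0,"hand":-0.2},{"ax":0,"ay":0,"az":0,"x":0,"y":30,"z":0,"hand":-0.2}]' 40
python3 -m inch '[{"ax":0,"ay":0,"az":0,"x":0,"y":20,"z":0,"hand":-0.2},{"ax":0,"ay":0,"az":0,"x":0,"y":15,"z":0,"hand":-0.2},{"ax":0,"ay":0,"az":0,"x":0,"y":0,"z":0,"hand":1},{"ax":0,"ay":0,"az":0,"x":0,"y":0,"z":0,"hand":1},{"ax":0,"ay":0,"az":0,"x":0,"y":0,"z":0,"hand":1}]' 40
python3 -m inch '[{"ax":0,"ay":0,"az":0,"x":0,"y":0,"z":0,"hand":1},{"ax":0,"ay":0,"az":0,"x":0,"y":-20,"z":0,"hand":1},{"ax":0,"ay":0,"az":0,"x":0,"y":-40,"z":0,"hand":1},{"ax":0,"ay":0,"az":0,"x":0,"y":-40,"z":0,"hand":1},{"ax":0,"ay":0,"az":0,"x":0,"y":-40,"z":0,"hand":1}]' 40
python3 -m inch '[{"ax":0,"ay":-0.1,"az":0,"x":0,"y":-40,"z":0,"hand":1},{"ax":0,"ay":-0.075,"az":0,"x":0,"y":-40,"z":0,"hand":1},{"ax":0,"ay":0,"az":0,"x":0,"y":0,"z":0,"hand":1},{"ax":0,"ay":0,"az":0,"x":0,"y":0,"z":0,"hand":1},{"ax":0,"ay":0,"az":0,"x":0,"y":0,"z":0,"hand":1}]' 40
python3 -c "
from h import *
p=np.array([.5475,-.023])+R.from_euler('z',.073).apply([0,.016,0])[:2]; print(p)
plan(p[0],p[1],.24,.073+1.5708)"
```

```text
time: 18.5
eef_pos: [0.486, -0.4429, 0.0509]
tcp_rot: [-0.523, -0.475, 0.474, 0.526]
contact_force: [0.1, 0.1, -0.3]
opening: 0.6
time: 18.92
eef_pos: [0.4878, -0.4466, 0.0214]
tcp_rot: [0.526, 0.474, -0.474, -0.523]
contact_force: [1.0, 0.3, -0.9]
opening: 0.312
time: 19.33
eef_pos: [0.4866, -0.4459, 0.1622]
tcp_rot: [0.525, 0.474, -0.474, -0.524]
contact_force: [1.9, -1.4, -0.6]
opening: 0.318
time: 19.75
eef_pos: [0.4866, -0.4458, 0.2405]
tcp_rot: [-0.482, -0.518, 0.518, 0.481]
contact_force: [-0.6, -0.5, -2.7]
opening: 0.316
[ 0.54633304 -0.00704261]
now [ 0.4866 -0.4458  0.2405] a0 1.643 q6 -2.54 t 19.8 op 0.316
  turn [ 0.001 -0.    -0.002] shift mm [433.3   0.5 -91.6]
```

```bash
python3 -m inch '[{"ax":0,"ay":0,"az":0,"x":38,"y":0,"z":-8,"hand":1},{"ax":0,"ay":0,"az":0,"x":38,"y":0,"z":-8,"hand":1},{"ax":0,"ay":0,"az":0,"x":38,"y":0,"z":-8,"hand":1},{"ax":0,"ay":0,"az":0,"x":38,"y":0,"z":-8,"hand":1},{"ax":0,"ay":0,"az":0,"x":38,"y":0,"z":-8,"hand":1}]' 40
python3 -m inch '[{"ax":0,"ay":0,"az":0,"x":38,"y":0,"z":-8,"hand":1},{"ax":0,"ay":0,"az":0,"x":38,"y":0,"z":-8,"hand":1},{"ax":0,"ay":0,"az":0,"x":38,"y":0,"z":-8,"hand":1},{"ax":0,"ay":0,"az":0,"x":38,"y":0,"z":-8,"hand":1},{"ax":0,"ay":0,"az":0,"x":38,"y":0,"z":-8,"hand":1}]' 40
python3 -m inch '[{"ax":0,"ay":0,"az":0,"x":38,"y":0,"z":-8,"hand":1},{"ax":0,"ay":0,"az":0,"x":15,"y":0,"z":-4,"hand":1},{"ax":0,"ay":0,"az":0,"x":0,"y":0,"z":0,"hand":1},{"ax":0,"ay":0,"az":0,"x":0,"y":30,"z":0,"hand":1},{"ax":0,"ay":0,"az":0,"x":0,"y":30,"z":0,"hand":1}]' 40
python3 -m inch '[{"ax":0,"ay":0,"az":0,"x":0,"y":30,"z":0,"hand":1},{"ax":0,"ay":0,"az":0,"x":0,"y":25,"z":0,"hand":1},{"ax":0,"ay":0,"az":0,"x":0,"y":20,"z":0,"hand":1},{"ax":0,"ay":0,"az":0,"x":0,"y":15,"z":0,"hand":1},{"ax":0,"ay":0,"az":0,"x":0,"y":0,"z":0,"hand":1}]' 40
python3 -m inch '[{"ax":0,"ay":0,"az":0,"x":0,"y":0,"z":0,"hand":0.1},{"ax":0,"ay":0,"az":0,"x":0,"y":0,"z":0,"hand":0.1},{"ax":0,"ay":0,"az":0,"x":0,"y":-20,"z":0,"hand":0.1},{"ax":0,"ay":0,"az":0,"x":0,"y":-40,"z":0,"hand":0.1},{"ax":0,"ay":0,"az":0,"x":0,"y":-40,"z":0,"hand":0.1}]' 40
python3 -m inch '[{"ax":0,"ay":0,"az":0,"x":0,"y":-40,"z":0,"hand":0.1},{"ax":0,"ay":0,"az":0,"x":0,"y":-40,"z":0,"hand":0.1},{"ax":0,"ay":0,"az":0,"x":40,"y":0,"z":0,"hand":1},{"ax":0,"ay":0,"az":0,"x":40,"y":0,"z":0,"hand":1},{"ax":0,"ay":0,"az":0,"x":40,"y":0,"z":0,"hand":1}]' 40
python3 -m inch '[{"ax":0,"ay":0,"az":0,"x":38,"y":0,"z":0,"hand":1},{"ax":0,"ay":0,"az":0,"x":38,"y":0,"z":0,"hand":1},{"ax":0,"ay":0,"az":0,"x":0,"y":0,"z":0,"hand":1},{"ax":0,"ay":0,"az":0,"x":0,"y":0,"z":0,"hand":1}]' 40
python3 - <<'E'
from h import *
s=cam("side")["img"]; t=cam("top")["img"]
i=np.hstack([cv2.resize(s[110:270,170:330],(400,400)),cv2.resize(t[130:270,220:360],(400,400))])
cv2.imwrite("pics/e1.png",cv2.convertScaleAbs(i[:,:,::-1],alpha=1.5))
plan(.5,.1,.2,.073+1.5708)
E
```

```text
time: 20.17
eef_pos: [0.5114, -0.2511, 0.2367]
tcp_rot: [-0.48, -0.518, 0.518, 0.483]
contact_force: [0.3, 0.5, -1.5]
opening: 0.316
time: 20.58
eef_pos: [0.5372, -0.0588, 0.237]
tcp_rot: [-0.48, -0.517, 0.518, 0.483]
contact_force: [0.5, 1.0, -1.3]
opening: 0.318
time: 21.0
eef_pos: [0.5474, -0.0075, 0.1795]
tcp_rot: [0.482, 0.519, -0.518, -0.48]
contact_force: [-0.6, -0.2, -2.3]
opening: 0.318
time: 21.42
eef_pos: [0.5424, -0.0075, 0.0837]
tcp_rot: [-0.478, -0.515, 0.52, 0.485]
contact_force: [0.2, -0.1, -0.8]
opening: 0.316
time: 21.83
eef_pos: [0.546, -0.0074, 0.1906]
tcp_rot: [-0.481, -0.518, 0.518, 0.482]
contact_force: [0.6, -0.6, 0.2]
opening: 0.449
time: 22.25
eef_pos: [0.5389, 0.113, 0.2734]
tcp_rot: [0.484, 0.519, -0.516, -0.48]
contact_force: [1.0, 1.2, -0.5]
opening: 0.028
time: 22.58
eef_pos: [0.5324, 0.1899, 0.2714]
tcp_rot: [0.481, 0.52, -0.518, -0.48]
contact_force: [0.5, -0.5, 0.0]
opening: 0.0
now [0.5327 0.1878 0.2707] a0 1.644 q6 -1.48 t 22.7 op 0.002
  turn [ 0.002  0.    -0.   ] shift mm [-85.2  70.7  39. ]
```

View pics/e1.png

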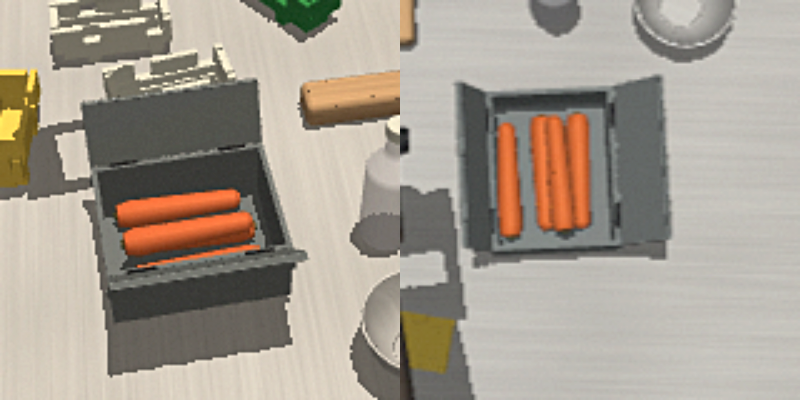

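All four carrots are inside. The picture also shows the right lid half now leaning further out, which fits the earlier bump having been against it. Next, the left lid.

```bash
python3 -c "
from h import *
p=np.array([.5475,-.023])+R.from_euler('z',.073).apply([0,.16,0])[:2]; print(p)
plan(p[0],p[1],.136,.073+1.5708)"
```

```text
[0.53583037 0.13657387]
now [0.5327 0.1878 0.2707] a0 1.644 q6 -1.48 t 22.7 op 0.002
  turn [ 0.002  0.    -0.   ] shift mm [-51.3 134.7   0.6]
```

```bash
python3 -m inch '[{"ax":0,"ay":0,"az":0,"x":-25,"y":0,"z":0,"hand":1},{"ax":0,"ay":0,"az":0,"x":-26,"y":0,"z":0,"hand":1},{"ax":0,"ay":0,"az":0,"x":0,"y":35,"z":0,"hand":1},{"ax":0,"ay":0,"az":0,"x":0,"y":35,"z":0,"hand":1},{"ax":0,"ay":0,"az":0,"x":0,"y":35,"z":0,"hand":1}]' 40
python3 -m inch '[{"ax":0,"ay":0,"az":0,"x":0,"y":30,"z":0,"hand":1},{"ax":0,"ay":0,"az":0,"x":0,"y":0,"z":0,"hand":1},{"ax":0,"ay":0,"az":0,"x":-15,"y":0,"z":0,"hand":1},{"ax":0,"ay":0,"az":0,"x":-15,"y":0,"z":0,"hand":1},{"ax":0,"ay":0,"az":0,"x":-15,"y":0,"z":0,"hand":1}]' 40
python3 -m inch '[{"ax":0,"ay":0,"az":0,"x":-15,"y":0,"z":0,"hand":1},{"ax":0,"ay":0,"az":0,"x":-15,"y":0,"z":0,"hand":1},{"ax":0,"ay":0,"az":0,"x":-15,"y":0,"z":0,"hand":1},{"ax":0,"ay":0,"az":0,"x":-15,"y":0,"z":0,"hand":1},{"ax":0,"ay":0,"az":0,"x":-10,"y":0,"z":0,"hand":1}]' 40
python3 -m inch '[{"ax":0,"ay":0,"az":0,"x":-2,"y":8,"z":0,"hand":1},{"ax":0,"ay":0,"az":0,"x":-2,"y":8,"z":0,"hand":1},{"ax":0,"ay":0,"az":0,"x":-2,"y":8,"z":0,"hand":1},{"ax":0,"ay":0,"az":0,"x":-2,"y":6,"z":0,"hand":1},{"ax":0,"ay":0,"az":0,"x":0,"y":0,"z":0,"hand":1}]' 40
python3 -m inch '[{"ax":0,"ay":0,"az":0,"x":0,"y":3,"z":0,"hand":1},{"ax":0,"ay":0,"az":0,"x":0,"y":2,"z":0,"hand":1},{"ax":0,"ay":0,"az":0,"x":0,"y":0,"z":0,"hand":1}]' 40
python3 -c "
from h import *
plan(.5,.1,.2,.073+1.5708); print((R.from_euler('z',-.073).apply(np.r_[get_state()['eef_pos'][:2]-[.5475,-.023],0])).round(4))"
```

```text
time: 23.1
eef_pos: [0.5373, 0.1349, 0.1649]
tcp_rot: [0.483, 0.518, -0.516, -0.481]
contact_force: [1.2, 0.8, -0.3]
opening: 0.004
time: 23.52
eef_pos: [0.5408, 0.0912, 0.1369]
tcp_rot: [0.482, 0.519, -0.517, -0.481]
contact_force: [0.7, 2.2, 1.5]
opening: 0.002
time: 23.93
eef_pos: [0.5458, 0.0205, 0.137]
tcp_rot: [0.483, 0.518, -0.517, -0.481]
contact_force: [-1.0, 1.1, 0.1]
opening: 0.005
time: 24.35
eef_pos: [0.5436, 0.015, 0.102]
tcp_rot: [-0.48, -0.517, 0.519, 0.482]
contact_force: [-0.7, 0.6, -1.0]
opening: -0.003
time: 24.6
eef_pos: [0.545, 0.015, 0.0992]
tcp_rot: [-0.481, -0.518, 0.518, 0.481]
contact_force: [0.3, 0.3, 0.2]
opening: 0.001
now [0.545  0.015  0.0992] a0 1.645 q6 -1.8 t 24.6 op 0.001
  turn [-0.001  0.001  0.   ] shift mm [  88.  -100.8   38.7]
[0.0003 0.0381 0.    ]
```

```bash
python3 -m inch '[{"ax":0,"ay":0,"az":0,"x":-10,"y":0,"z":0,"hand":1},{"ax":0,"ay":0,"az":0,"x":0,"y":1,"z":0,"hand":1},{"ax":0,"ay":0,"az":0,"x":0,"y":0,"z":0,"hand":1}]' 40
python3 -m inch '[{"ax":0,"ay":0,"az":0,"x":0,"y":1.5,"z":0,"hand":1},{"ax":0,"ay":0,"az":0,"x":0,"y":0,"z":0,"hand":1}]' 40
python3 -m inch '[{"ax":0,"ay":0,"az":0,"x":0,"y":1.5,"z":0,"hand":1},{"ax":0,"ay":0,"az":0,"x":0,"y":0,"z":0,"hand":1}]' 40
```

```text
time: 24.85
eef_pos: [0.546, 0.0038, 0.0991]
tcp_rot: [-0.482, -0.518, 0.518, 0.481]
contact_force: [-2.9, -1.6, 4.3]
opening: 0.004
time: 25.02
eef_pos: [0.5461, 0.0038, 0.0989]
tcp_rot: [-0.481, -0.517, 0.519, 0.481]
contact_force: [-6.5, -1.3, 11.2]
opening: -0.0
time: 25.18
eef_pos: [0.5461, 0.0038, 0.0989]
tcp_rot: [-0.481, -0.517, 0.519, 0.481]
contact_force: [-9.3, -2.1, 18.4]
opening: -0.0
```

```bash
python3 -m inch '[{"ax":0,"ay":0,"az":0,"x":0,"y":-38,"z":0,"hand":1},{"ax":0,"ay":0,"az":0,"x":0,"y":-40,"z":0,"hand":1},{"ax":0,"ay":0,"az":0,"x":0,"y":-40,"z":0,"hand":1},{"ax":0,"ay":0,"az":0,"x":-35,"y":-30,"z":0,"hand":1},{"ax":0,"ay":0,"az":0,"x":-40,"y":0,"z":0,"hand":1}]' 40
python3 -m inch '[{"ax":0,"ay":0,"az":0,"x":-38,"y":0,"z":0,"hand":1},{"ax":0,"ay":0,"az":0,"x":-38,"y":0,"z":0,"hand":1},{"ax":0,"ay":0,"az":0,"x":-38,"y":0,"z":0,"hand":1},{"ax":0,"ay":0,"az":0,"x":-30,"y":0,"z":0,"hand":1},{"ax":0,"ay":0,"az":0,"x":0,"y":0,"z":0,"hand":1}]' 40
python3 -m inch '[{"ax":0,"ay":0,"az":0,"x":0,"y":0,"z":0,"hand":1},{"ax":0,"ay":0,"az":0,"x":0,"y":0,"z":0,"hand":1}]' 40
python3 - <<'E'
from h import *
t=cam("top")["img"]; s=cam("side")["img"]
i=np.hstack([cv2.resize(s[110:270,170:330],(400,400)),cv2.resize(t[140:240,225:325],(400,400))])
cv2.imwrite("pics/f1.png",cv2.convertScaleAbs(i[:,:,::-1],alpha=1.5))
p=np.array([.5475,-.023])+R.from_euler('z',.073).apply([0,-.19,0])[:2]; print(p)
plan(p[0],p[1],.129,.073+1.5708)
E
```

```text
time: 25.6
eef_pos: [0.5547, -0.0665, 0.249]
tcp_rot: [0.485, 0.522, -0.516, -0.476]
contact_force: [1.7, -0.0, 0.5]
opening: -0.001
time: 26.02
eef_pos: [0.5614, -0.2158, 0.24]
tcp_rot: [-0.483, -0.516, 0.517, 0.482]
contact_force: [-0.5, 0.5, -0.0]
opening: 0.002
time: 26.18
eef_pos: [0.5613, -0.21, 0.2398]
tcp_rot: [0.481, 0.518, -0.518, -0.482]
contact_force: [0.6, 0.3, -0.2]
opening: 0.0
[ 0.56135768 -0.21249397]
now [ 0.5615 -0.2091  0.2401] a0 1.645 q6 -2.17 t 26.3 op -0.0
  turn [-0.     0.001  0.001] shift mm [ -3.3 111.1   0.4]
```

View pics/f1.png

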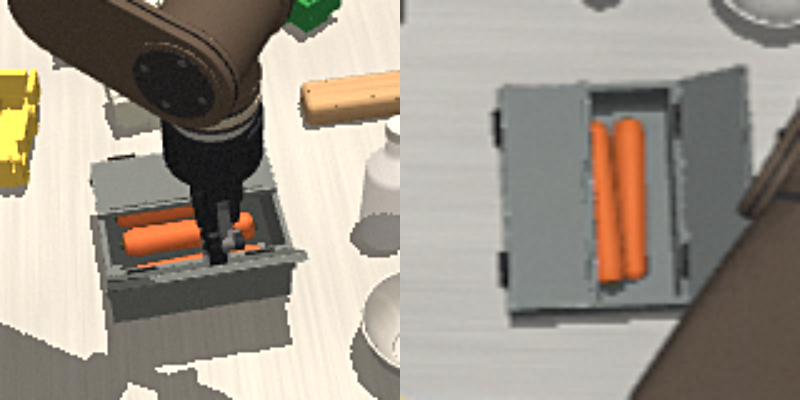

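Left half lies flat (top-crop 500–595). Now the right half, mirrored.

```bash
python3 -m inch '[{"ax":0,"ay":0,"az":0,"x":-3,"y":35,"z":0,"hand":1},{"ax":0,"ay":0,"az":0,"x":0,"y":35,"z":0,"hand":1},{"ax":0,"ay":0,"az":0,"x":0,"y":30,"z":0,"hand":1},{"ax":0,"ay":0,"az":0,"x":0,"y":11,"z":0,"hand":1},{"ax":0,"ay":0,"az":0,"x":0,"y":0,"z":0,"hand":1}]' 40
python3 -m inch '[{"ax":0,"ay":0,"az":0,"x":15,"y":0,"z":0,"hand":1},{"ax":0,"ay":0,"az":0,"x":15,"y":0,"z":0,"hand":1},{"ax":0,"ay":0,"az":0,"x":15,"y":0,"z":0,"hand":1},{"ax":0,"ay":0,"az":0,"x":15,"y":0,"z":0,"hand":1},{"ax":0,"ay":0,"az":0,"x":15,"y":0,"z":0,"hand":1}]' 40
python3 -m inch '[{"ax":0,"ay":0,"az":0,"x":15,"y":-2,"z":0,"hand":1},{"ax":0,"ay":0,"az":0,"x":15,"y":-2,"z":0,"hand":1},{"ax":0,"ay":0,"az":0,"x":15,"y":-3,"z":0,"hand":1},{"ax":0,"ay":0,"az":0,"x":15,"y":0,"z":0,"hand":1},{"ax":0,"ay":0,"az":0,"x":10,"y":0,"z":0,"hand":1}]' 40
python3 -m inch '[{"ax":0,"ay":0,"az":0,"x":2,"y":8,"z":0,"hand":1},{"ax":0,"ay":0,"az":0,"x":2,"y":8,"z":0,"hand":1},{"ax":0,"ay":0,"az":0,"x":2,"y":8,"z":0,"hand":1},{"ax":0,"ay":0,"az":0,"x":2,"y":8,"z":0,"hand":1},{"ax":0,"ay":0,"az":0,"x":0,"y":0,"z":0,"hand":1}]' 40
python3 -m inch '[{"ax":0,"ay":0,"az":0,"x":5,"y":2,"z":0,"hand":1},{"ax":0,"ay":0,"az":0,"x":5,"y":2,"z":0,"hand":1},{"ax":0,"ay":0,"az":0,"x":0,"y":0,"z":0,"hand":1}]' 40
python3 -c "
from h import *
plan(.5,.1,.0985,.073+1.5708); print((R.from_euler('z',-.073).apply(np.r_[get_state()['eef_pos'][:2]-[.5475,-.023],0])).round(4))"
```

```text
time: 26.7
eef_pos: [0.5597, -0.2109, 0.1256]
tcp_rot: [-0.478, -0.518, 0.519, 0.484]
contact_force: [0.4, -0.2, -0.9]
opening: -0.0
time: 27.12
eef_pos: [0.5596, -0.15, 0.1421]
tcp_rot: [-0.488, -0.513, 0.528, 0.469]
contact_force: [-25.4, -39.6, 51.0]
opening: 0.0
time: 27.53
eef_pos: [0.5505, -0.066, 0.1367]
tcp_rot: [0.481, 0.518, -0.518, -0.481]
contact_force: [0.6, -0.9, -0.5]
opening: 0.001
time: 27.95
eef_pos: [0.5488, -0.0602, 0.1013]
tcp_rot: [-0.48, -0.517, 0.519, 0.483]
contact_force: [-0.7, 0.1, -0.7]
opening: 0.003
time: 28.2
eef_pos: [0.5495, -0.0502, 0.0999]
tcp_rot: [-0.481, -0.518, 0.518, 0.482]
contact_force: [-0.2, 0.1, -0.1]
opening: 0.0
now [ 0.5495 -0.0502  0.0999] a0 1.644 q6 -1.92 t 28.2 op 0.0
  turn [-0.001  0.     0.001] shift mm [153.4   1.4  38.4]
[ 0.     -0.0273  0.    ]
```

```bash
python3 -m inch '[{"ax":0,"ay":0,"az":0,"x":0,"y":-38,"z":0,"hand":1},{"ax":0,"ay":0,"az":0,"x":0,"y":-40,"z":0,"hand":1},{"ax":0,"ay":0,"az":0,"x":0,"y":-40,"z":0,"hand":1},{"ax":0,"ay":0,"az":0,"x":40,"y":-20,"z":0,"hand":1},{"ax":0,"ay":0,"az":0,"x":40,"y":0,"z":0,"hand":1}]' 40
python3 -m inch '[{"ax":0,"ay":0,"az":0,"x":40,"y":0,"z":0,"hand":1},{"ax":0,"ay":0,"az":0,"x":40,"y":0,"z":0,"hand":1},{"ax":0,"ay":0,"az":0,"x":40,"y":0,"z":0,"hand":1},{"ax":0,"ay":0,"az":0,"x":40,"y":0,"z":0,"hand":1},{"ax":0,"ay":0,"az":0,"x":0,"y":0,"z":0,"hand":1}]' 40
python3 - <<'E'
from h import *
t=cam("top")["img"]; s=cam("side")["img"]
i=np.hstack([cv2.resize(s[110:270,170:330],(400,400)),cv2.resize(t[140:240,225:325],(400,400))])
cv2.imwrite("pics/g1.png",cv2.convertScaleAbs(i[:,:,::-1],alpha=1.5))
E
```

```text
time: 28.62
eef_pos: [0.5478, 0.025, 0.2448]
tcp_rot: [0.487, 0.52, -0.514, -0.479]
contact_force: [1.3, 0.4, 0.5]
opening: -0.0
time: 29.03
eef_pos: [0.5312, 0.1917, 0.2375]
tcp_rot: [0.479, 0.52, -0.519, -0.48]
contact_force: [-0.7, -1.2, -0.5]
opening: 0.005
```

View pics/g1.png

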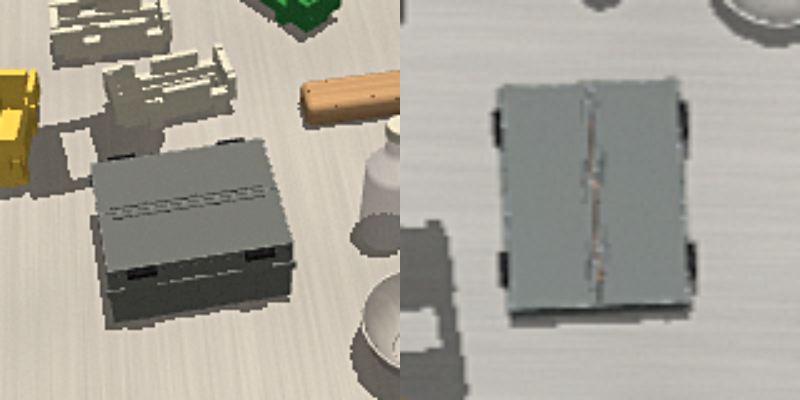

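Both halves are down and the seam is thin. I'll press the right half firmly to confirm it, and get the carrier pose from the lid outline.

```bash
python3 - <<'E'
from h import *
t=cam("top"); s=cam("side")
P=cast(t,(np.array([[500,88],[676,79],[690,303],[510,310]])-[400,0])/4+[225,140],.088)[:,:2]
Q=cast(s,np.array([[92,163],[265,140],[293,240],[105,268]])/2.5+[170,110],.088)[:,:2]
def f(a,b,c,d): # backleft(+x,+y),(+x,-y),(-x,-y),(-x,+y)
    m=(a+b+c+d)/4; u=(a+b-c-d); print(m.round(4),np.arctan2(u[1],u[0]).round(4),np.linalg.norm(u)/2,np.linalg.norm(a+d-b-c)/2)
f(*P); f(Q[1],Q[2],Q[3],Q[0])
p=np.array([.5475,-.023])+R.from_euler('z',.073).apply([0,-.025,0])[:2]
plan(p[0],p[1],.105,.073+1.5708)
E
python3 -m inch '[{"ax":0,"ay":0,"az":0,"x":-40,"y":0,"z":0,"hand":1},{"ax":0,"ay":0,"az":0,"x":-40,"y":0,"z":0,"hand":1},{"ax":0,"ay":0,"az":0,"x":-40,"y":0,"z":0,"hand":1},{"ax":0,"ay":0,"az":0,"x":-40,"y":0,"z":0,"hand":1},{"ax":0,"ay":0,"az":0,"x":-40,"y":0,"z":0,"hand":1}]' 40
python3 -m inch '[{"ax":0,"ay":0,"az":0,"x":-38,"y":0,"z":0,"hand":1},{"ax":0,"ay":0,"az":0,"x":0,"y":35,"z":0,"hand":1},{"ax":0,"ay":0,"az":0,"x":0,"y":35,"z":0,"hand":1},{"ax":0,"ay":0,"az":0,"x":0,"y":30,"z":0,"hand":1},{"ax":0,"ay":0,"az":0,"x":0,"y":25,"z":0,"hand":1}]' 40
python3 -m inch '[{"ax":0,"ay":0,"az":0,"x":0,"y":5,"z":0,"hand":1},{"ax":0,"ay":0,"az":0,"x":0,"y":0,"z":0,"hand":1},{"ax":0,"ay":0,"az":0,"x":0,"y":0,"z":0,"hand":1}]' 40
```

```text
[ 0.5483 -0.0233] 0.0798 0.18910041859211044 0.1496523504083958
[ 0.5504 -0.0211] 0.0603 0.19005610521750627 0.14328866666647416
now [0.5325 0.1854 0.2371] a0 1.644 q6 -1.49 t 29.2 op 0.001
  turn [ 0.  0. -0.] shift mm [-233.9  132.1    0.3]
time: 29.65
eef_pos: [0.5467, -0.0171, 0.2373]
tcp_rot: [0.482, 0.517, -0.517, -0.482]
contact_force: [1.2, 1.2, -0.2]
opening: -0.0
time: 30.07
eef_pos: [0.5485, -0.0537, 0.1098]
tcp_rot: [-0.482, -0.517, 0.517, 0.483]
contact_force: [1.0, 0.2, -0.1]
opening: -0.002
time: 30.32
eef_pos: [0.5506, -0.0526, 0.1083]
tcp_rot: [0.482, 0.518, -0.517, -0.481]
contact_force: [-0.4, 0.0, 0.1]
opening: -0.002
```

```bash
python3 -m inch '[{"ax":0,"ay":0,"az":0,"x":0,"y":6,"z":0,"hand":1},{"ax":0,"ay":0,"az":0,"x":0,"y":2,"z":0,"hand":1},{"ax":0,"ay":0,"az":0,"x":0,"y":0,"z":0,"hand":1}]' 40
python3 -m inch '[{"ax":0,"ay":0,"az":0,"x":0,"y":2,"z":0,"hand":1},{"ax":0,"ay":0,"az":0,"x":0,"y":0,"z":0,"hand":1},{"ax":0,"ay":0,"az":0,"x":0,"y":0,"z":0,"hand":1}]' 40
python3 -m inch '[{"ax":0,"ay":0,"az":0,"x":0,"y":2,"z":0,"hand":1},{"ax":0,"ay":0,"az":0,"x":0,"y":0,"z":0,"hand":1},{"ax":0,"ay":0,"az":0,"x":0,"y":0,"z":0,"hand":1}]' 40
python3 - <<'E'
from h import *
for n,(r0,r1,c0,c1) in (("top",(150,270,110,235)),):
    c=cam(n); h=cv2.cvtColor(c["img"],cv2.COLOR_RGB2HSV)
    m=cv2.inRange(h,(15,12,110),(45,60,255)); 
    for k in cv2.findContours(cv2.morphologyEx(m,cv2.MORPH_CLOSE,np.ones((3,3))),cv2.RETR_EXTERNAL,cv2.CHAIN_APPROX_NONE)[0]:
        if 300<cv2.contourArea(k)<1500:
            r=cv2.minAreaRect((cast(c,k[:,0],.056)[:,:2]*1000).astype(np.float32)); print(n,np.round(r[0],1),np.round(r[1],1),round(r[2],2),cv2.contourArea(k),k.mean((0,1)))
    h=cv2.cvtColor(c["img"],cv2.COLOR_RGB2HSV); print(h[205,168],h[230,190],h[200,205])
E
```

```text
time: 30.57
eef_pos: [0.5504, -0.0516, 0.0999]
tcp_rot: [0.482, 0.518, -0.518, -0.481]
contact_force: [-0.4, 0.9, 0.1]
opening: -0.001
time: 30.82
eef_pos: [0.5507, -0.0516, 0.099]
tcp_rot: [0.482, 0.518, -0.518, -0.481]
contact_force: [-3.0, 0.4, 5.6]
opening: -0.003
time: 31.07
eef_pos: [0.5508, -0.0516, 0.0989]
tcp_rot: [-0.481, -0.518, 0.518, 0.481]
contact_force: [-6.3, 1.1, 13.9]
opening: -0.001
[ 26  24 150] [ 18  10 124] [ 30  21 149]
```

```bash
python3 -m inch '[{"ax":0,"ay":0,"az":0,"x":0,"y":-38,"z":0,"hand":1},{"ax":0,"ay":0,"az":0,"x":0,"y":-40,"z":0,"hand":1},{"ax":0,"ay":0,"az":0,"x":0,"y":-40,"z":0,"hand":-1},{"ax":0,"ay":0,"az":0,"x":0,"y":-40,"z":0,"hand":-1},{"ax":0,"ay":0,"az":0,"x":0,"y":0,"z":0,"hand":-1}]' 40
python3 - <<'E'
from h import *
T={}
for n,b in (("top",(165,240,115,225)),("side",(75,160,180,275))):
    c=cam(n); h=cv2.cvtColor(c["img"],cv2.COLOR_RGB2HSV)
    m=cv2.inRange(h,(20,15,100),(45,70,255)); z=np.zeros_like(m); z[b[0]:b[1],b[2]:b[3]]=m[b[0]:b[1],b[2]:b[3]]
    for k in cv2.findContours(cv2.morphologyEx(z,cv2.MORPH_CLOSE,np.ones((3,3))),cv2.RETR_EXTERNAL,cv2.CHAIN_APPROX_NONE)[0]:
        if cv2.contourArea(k)>150:
            r=cv2.minAreaRect((cast(c,k[:,0],.056)[:,:2]*1000).astype(np.float32)); print(n,np.round(r[0],1),np.round(r[1],1),round(r[2],2),cv2.contourArea(k),k.mean((0,1)).round(1))
    a=cv2.resize(c["img"][b[0]:b[1],b[2]:b[3]],None,fx=5,fy=5,interpolation=cv2.INTER_CUBIC); T[n]=a; print(a.shape)
    cv2.imwrite(f"pics/t_{n}.png",cv2.convertScaleAbs(a[:,:,::-1],alpha=1.4))
E
```

```text
time: 31.53
eef_pos: [0.5544, -0.0525, 0.2645]
tcp_rot: [0.487, 0.521, -0.515, -0.475]
contact_force: [0.9, -0.5, 0.4]
opening: 0.416
top [484.3 343.5] [158.3  80.6] 5.01 814.0 [165.5 205.8]
top [495.4 453.8] [158.4  80.9] 7.86 832.5 [132.7 202. ]
top [547.4 212.2] [151.4  82.9] 9.87 805.5 [203.9 188.3]
(375, 550, 3)
side [484. 197.] [125.9  88.8] 3.21 346.5 [219.4 142. ]
side [627.2 250.1] [165.4  68.8] 82.32 196.5 [264.1 126.2]
side [450.6 325. ] [ 72.3 145.9] 67.03 183.0 [203.7 116.1]
side [425.6 455.2] [104.  169.6] 49.52 254.5 [198.   91.3]
(425, 475, 3)
```

View pics/t_top.png

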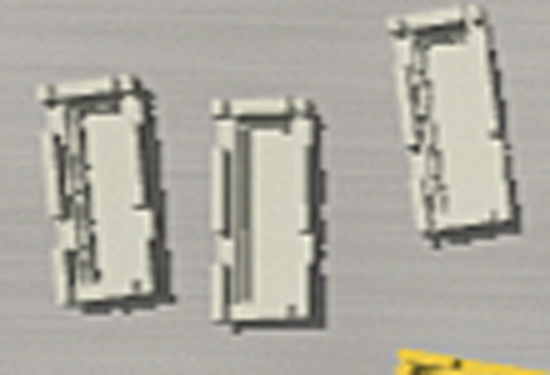

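View pics/t_side.png

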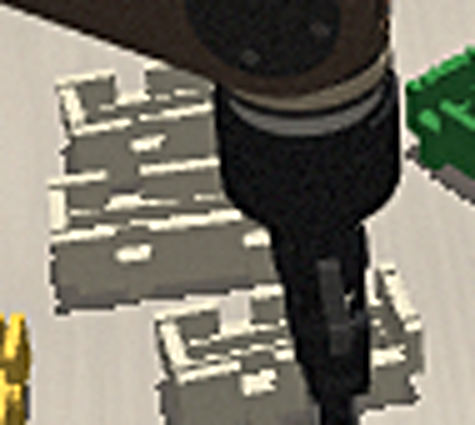

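Run:
```python
from h import *
t=cam("top"); s=cam("side")
for n,a,b in (("1",(38,88),(59,303)),("2",(212,100),(214,322)),("3",(389,20),(423,238))):
    P=cast(t,np.array([a,b])/5+[115,165],.056)[:,:2]; u=P[0]-P[1]; L=np.linalg.norm(u); u/=L
    r=np.array([u[1],-u[0]]); print(n,"len",L.round(4),"yaw",np.arctan2(u[1],u[0]).round(4),"c",(P.mean(0)+.032*r).round(4),P.round(4).tolist())
for n,q in (("1",[(160,72),(305,47),(322,85),(163,110)]),("2",[(153,143),(318,150),(155,175)]),("3",[(228,232),(385,203)])):
    print(n,cast(s,np.array(q)/3.4+[145,70],.056)[:,:2].round(4).tolist())
```

```text
1 len 0.1479 yaw 0.1617 c [0.4897 0.448 ] [[0.5576, 0.4915], [0.4116, 0.4677]]
2 len 0.1514 yaw 0.066 c [0.4794 0.3358] [[0.5529, 0.3727], [0.4018, 0.3627]]
3 len 0.1522 yaw 0.1996 c [0.5436 0.2083] [[0.6119, 0.2548], [0.4627, 0.2246]]
1 [[0.414, 0.4664], [0.5592, 0.4882], [0.5709, 0.4244], [0.416, 0.4059]]
2 [[0.4059, 0.3575], [0.559, 0.327], [0.4072, 0.3111]]
3 [[0.4707, 0.2252], [0.6127, 0.2454]]
```

```bash
python3 -c "
from h import *
plan(.550,.207,.15,.175+1.5708)"
python3 -m inch '[{"ax":0,"ay":-0.1,"az":0,"x":35,"y":0,"z":0,"hand":-1},{"ax":0,"ay":0,"az":0,"x":38,"y":0,"z":0,"hand":-1},{"ax":0,"ay":0,"az":0,"x":38,"y":0,"z":0,"hand":-1},{"ax":0,"ay":0,"az":0,"x":38,"y":0,"z":0,"hand":-1},{"ax":0,"ay":0,"az":0,"x":38,"y":0,"z":0,"hand":-1}]' 40
python3 -m inch '[{"ax":0,"ay":0,"az":0,"x":35,"y":20,"z":0,"hand":-1},{"ax":0,"ay":0,"az":0,"x":35,"y":20,"z":0,"hand":-1},{"ax":0,"ay":0,"az":0,"x":0,"y":30,"z":0,"hand":-1},{"ax":0,"ay":0,"az":0,"x":0,"y":30,"z":0,"hand":-1},{"ax":0,"ay":0,"az":0,"x":0,"y":0,"z":0,"hand":-1}]' 40
python3 -m inch '[{"ax":0,"ay":0,"az":0,"x":0,"y":0,"z":0,"hand":-1},{"ax":0,"ay":0,"az":0,"x":0,"y":0,"z":0,"hand":-1}]' 40
python3 -c "
from h import *
plan(.550,.207,.028,.175+1.5708)"
```

```text
now [ 0.5493 -0.0513  0.2522] a0 1.644 q6 -1.92 t 31.7 op 0.764
  turn [-0.001 -0.102  0.001] shift mm [254.2 102.2 -45.6]
time: 32.15
eef_pos: [0.5194, 0.1345, 0.2504]
tcp_rot: [-0.454, -0.54, 0.542, 0.456]
contact_force: [1.2, 0.3, 1.0]
opening: 0.999
time: 32.57
eef_pos: [0.5028, 0.2018, 0.1439]
tcp_rot: [-0.451, -0.537, 0.547, 0.458]
contact_force: [0.0, -0.4, -0.8]
opening: 1.004
time: 32.73
eef_pos: [0.5094, 0.2018, 0.1534]
tcp_rot: [-0.455, -0.541, 0.541, 0.455]
contact_force: [-0.2, 0.2, -0.2]
opening: 1.005
now [0.5094 0.2018 0.1534] a0 1.743 q6 -1.55 t 32.7 op 1.005
  turn [-0.    -0.002 -0.   ] shift mm [ -2.  125.4 -40.9]
```

```bash
python3 -m inch '[{"ax":0,"ay":0,"az":0,"x":-2,"y":0,"z":-41,"hand":-1},{"ax":0,"ay":0,"az":0,"x":0,"y":30,"z":0,"hand":-1},{"ax":0,"ay":0,"az":0,"x":0,"y":25,"z":0,"hand":-1},{"ax":0,"ay":0,"az":0,"x":0,"y":20,"z":0,"hand":-1},{"ax":0,"ay":0,"az":0,"x":0,"y":0,"z":0,"hand":-1}]' 40
python3 -m inch '[{"ax":0,"ay":0,"az":0,"x":0,"y":15,"z":0,"hand":-1},{"ax":0,"ay":0,"az":0,"x":0,"y":15,"z":0,"hand":-1},{"ax":0,"ay":0,"az":0,"x":0,"y":10,"z":0,"hand":-1},{"ax":0,"ay":0,"az":0,"x":0,"y":10,"z":0,"hand":-1},{"ax":0,"ay":0,"az":0,"x":0,"y":0,"z":0,"hand":-1}]' 40
python3 -c "
from h import *
plan(.550,.207,.028,.175+1.5708)"
```

```text
time: 33.15
eef_pos: [0.5484, 0.2061, 0.0756]
tcp_rot: [-0.454, -0.54, 0.543, 0.456]
contact_force: [-0.6, 1.1, -0.9]
opening: 0.999
time: 33.57
eef_pos: [0.5495, 0.2068, 0.0275]
tcp_rot: [-0.455, -0.541, 0.542, 0.455]
contact_force: [-0.1, 0.1, -0.7]
opening: 1.001
now [0.5495 0.2068 0.0275] a0 1.744 q6 -1.56 t 33.6 op 1.001
  turn [-0.001 -0.002 -0.   ] shift mm [ 0.1 -0.5 -0.6]
```

Clean descent. Close (firm grip against slackening), and lift slightly.

```bash
python3 -m inch '[{"ax":0,"ay":0,"az":0,"x":0,"y":0,"z":0,"hand":1},{"ax":0,"ay":0,"az":0,"x":0,"y":0,"z":0,"hand":1},{"ax":0,"ay":0,"az":0,"x":0,"y":0,"z":0,"hand":1},{"ax":0,"ay":0,"az":0,"x":0,"y":0,"z":0,"hand":1},{"ax":0,"ay":0,"az":0,"x":0,"y":0,"z":0,"hand":1}]' 60
python3 -m inch '[{"ax":0,"ay":0,"az":0,"x":0,"y":-15,"z":0,"hand":1},{"ax":0,"ay":0,"az":0,"x":0,"y":-30,"z":0,"hand":1},{"ax":0,"ay":0,"az":0,"x":0,"y":-40,"z":0,"hand":1},{"ax":0,"ay":0,"az":0,"x":0,"y":-40,"z":0,"hand":1},{"ax":0,"ay":0,"az":0,"x":0,"y":-30,"z":0,"hand":1}]' 60
python3 -m inch '[{"ax":0,"ay":0.1,"az":0,"x":0,"y":0,"z":0,"hand":1},{"ax":0,"ay":0,"az":0,"x":0,"y":0,"z":0,"hand":1},{"ax":0,"ay":0,"az":0,"x":0,"y":0,"z":0,"hand":1}]' 60
python3 - <<'E'
from h import *
t=cam("top")["img"]; s=cam("side")["img"]
i=np.hstack([cv2.resize(s[80:240,160:320],(400,400)),cv2.resize(t[120:260,150:290],(400,400))])
cv2.imwrite("pics/h1.png",cv2.convertScaleAbs(i[:,:,::-1],alpha=1.4))
p=np.array([.549,-.0225])+R.from_euler('z',.073).apply([.005,0,0])[:2]; print(p)
plan(p[0],p[1],.19,.073+1.5708)
E
```

```text
time: 33.98
eef_pos: [0.5513, 0.2075, 0.0299]
tcp_rot: [0.456, 0.542, -0.54, -0.454]
contact_force: [-0.1, 1.0, 5.3]
opening: 0.738
time: 34.4
eef_pos: [0.5499, 0.207, 0.1856]
tcp_rot: [0.455, 0.542, -0.541, -0.454]
contact_force: [1.6, 0.0, -1.2]
opening: 0.742
time: 34.65
eef_pos: [0.5488, 0.2068, 0.182]
tcp_rot: [-0.48, -0.518, 0.519, 0.481]
contact_force: [-0.6, 0.0, -1.9]
opening: 0.736
[ 0.55398668 -0.02213532]
now [0.5483 0.2068 0.1805] a0 1.646 q6 -1.46 t 34.8 op 0.74
  turn [-0.005  0.002 -0.001] shift mm [-228.7   -9.5   11. ]
```

View pics/h1.png

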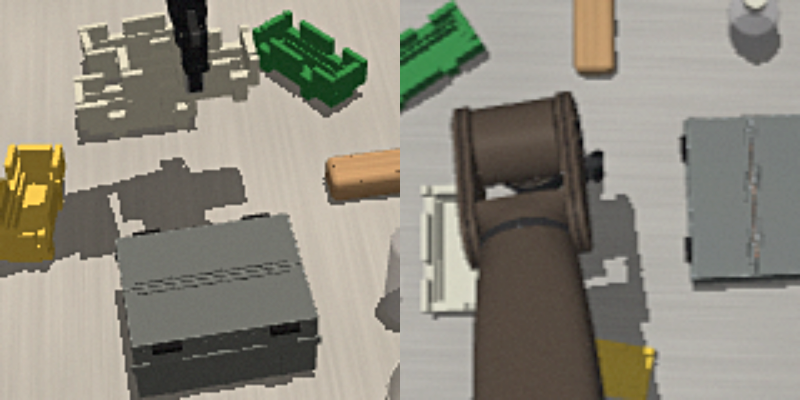

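```bash
python3 -m inch '[{"ax":0,"ay":0,"az":0,"x":-35,"y":-5,"z":2,"hand":1},{"ax":0,"ay":0,"az":0,"x":-38,"y":0,"z":2,"hand":1},{"ax":0,"ay":0,"az":0,"x":-38,"y":0,"z":2,"hand":1},{"ax":0,"ay":0,"az":0,"x":-38,"y":0,"z":2,"hand":1},{"ax":0,"ay":0,"az":0,"x":-38,"y":0,"z":2,"hand":1}]' 60
python3 -m inch '[{"ax":0,"ay":0,"az":0,"x":-30,"y":0,"z":1,"hand":1},{"ax":0,"ay":0,"az":0,"x":-11,"y":0,"z":0,"hand":1},{"ax":0,"ay":0,"az":0,"x":0,"y":0,"z":0,"hand":1},{"ax":0,"ay":0,"az":0,"x":0,"y":0,"z":0,"hand":1},{"ax":0,"ay":0,"az":0,"x":0,"y":0,"z":0,"hand":1}]' 60
python3 -c "
from h import *
plan(.554,-.0221,.119,.073+1.5708)"
```

```text
time: 35.17
eef_pos: [0.5521, 0.0185, 0.1858]
tcp_rot: [-0.48, -0.518, 0.519, 0.482]
contact_force: [1.6, -0.6, -1.2]
opening: 0.74
time: 35.58
eef_pos: [0.555, -0.0198, 0.1871]
tcp_rot: [-0.48, -0.518, 0.518, 0.482]
contact_force: [-0.4, -0.5, -2.0]
opening: 0.739
now [ 0.555  -0.0198  0.1871] a0 1.645 q6 -1.86 t 35.6 op 0.739
  turn [-0.002  0.001  0.001] shift mm [-2.3 68.1  1.2]
```

```bash
python3 -m inch '[{"ax":0,"ay":0,"az":0,"x":-2,"y":20,"z":1,"hand":1},{"ax":0,"ay":0,"az":0,"x":0,"y":20,"z":0,"hand":1},{"ax":0,"ay":0,"az":0,"x":0,"y":15,"z":0,"hand":1},{"ax":0,"ay":0,"az":0,"x":0,"y":8,"z":0,"hand":1},{"ax":0,"ay":0,"az":0,"x":0,"y":0,"z":0,"hand":1}]' 60
python3 -m inch '[{"ax":0,"ay":0,"az":0,"x":0,"y":2,"z":0,"hand":1},{"ax":0,"ay":0,"az":0,"x":0,"y":1.5,"z":0,"hand":1},{"ax":0,"ay":0,"az":0,"x":0,"y":0,"z":0,"hand":1},{"ax":0,"ay":0,"az":0,"x":0,"y":0,"z":0,"hand":1}]' 60
python3 -m inch '[{"ax":0,"ay":0,"az":0,"x":0,"y":1.5,"z":0,"hand":1},{"ax":0,"ay":0,"az":0,"x":0,"y":0,"z":0,"hand":1},{"ax":0,"ay":0,"az":0,"x":0,"y":0,"z":0,"hand":1}]' 60
python3 -c "
from h import *
print(get_state()['eef_pos'],get_state()['contact_force'])"
```

```text
time: 36.0
eef_pos: [0.5529, -0.0212, 0.1225]
tcp_rot: [-0.479, -0.518, 0.519, 0.482]
contact_force: [-0.4, 0.2, -2.5]
opening: 0.741
time: 36.33
eef_pos: [0.5553, -0.0231, 0.1226]
tcp_rot: [0.482, 0.518, -0.518, -0.481]
contact_force: [-0.9, -0.9, -1.4]
opening: 0.736
time: 36.58
eef_pos: [0.5547, -0.0232, 0.1203]
tcp_rot: [0.481, 0.518, -0.518, -0.481]
contact_force: [-0.4, 0.0, -1.6]
opening: 0.737
[ 0.55470908 -0.023186    0.12025514] [-0.40952019  0.00264737 -1.57052302]
```

```bash
python3 -m inch '[{"ax":0,"ay":0,"az":0,"x":0,"y":1.5,"z":0,"hand":1},{"ax":0,"ay":0,"az":0,"x":0,"y":0,"z":0,"hand":1},{"ax":0,"ay":0,"az":0,"x":0,"y":0,"z":0,"hand":1}]' 60
python3 -m inch '[{"ax":0,"ay":0,"az":0,"x":0,"y":1.5,"z":0,"hand":1},{"ax":0,"ay":0,"az":0,"x":0,"y":0,"z":0,"hand":1},{"ax":0,"ay":0,"az":0,"x":0,"y":0,"z":0,"hand":1}]' 60
```

```text
time: 36.83
eef_pos: [0.5546, -0.0231, 0.1184]
tcp_rot: [-0.481, -0.518, 0.518, 0.481]
contact_force: [-0.4, -0.3, -1.5]
opening: 0.739
time: 37.08
eef_pos: [0.5549, -0.0232, 0.1179]
tcp_rot: [0.481, 0.518, -0.518, -0.481]
contact_force: [-3.1, -0.6, 4.6]
opening: 0.742
```

```bash
python3 -m inch '[{"ax":0,"ay":0,"az":0,"x":0,"y":-1,"z":0,"hand":-1},{"ax":0,"ay":0,"az":0,"x":0,"y":0,"z":0,"hand":-1},{"ax":0,"ay":0,"az":0,"x":0,"y":0,"z":0,"hand":-1},{"ax":0,"ay":0,"az":0,"x":0,"y":0,"z":0,"hand":-1},{"ax":0,"ay":0,"az":0,"x":0,"y":-20,"z":0,"hand":-1}]' 60
python3 -m inch '[{"ax":0,"ay":0,"az":0,"x":0,"y":-35,"z":0,"hand":-1},{"ax":0,"ay":0,"az":0,"x":0,"y":-40,"z":0,"hand":-1},{"ax":0,"ay":0,"az":0,"x":40,"y":-20,"z":0,"hand":-1},{"ax":0,"ay":0,"az":0,"x":40,"y":0,"z":0,"hand":-1},{"ax":0,"ay":0,"az":0,"x":40,"y":0,"z":0,"hand":-1}]' 60
python3 -m inch '[{"ax":0,"ay":0,"az":0,"x":40,"y":0,"z":6,"hand":-1},{"ax":0,"ay":0,"az":0,"x":40,"y":0,"z":6,"hand":-1},{"ax":0,"ay":0,"az":0,"x":40,"y":0,"z":6,"hand":-1},{"ax":0,"ay":0,"az":0,"x":40,"y":0,"z":6,"hand":-1},{"ax":0,"ay":0,"az":0,"x":40,"y":0,"z":6,"hand":-1}]' 60
python3 -m inch '[{"ax":0,"ay":0,"az":0,"x":0,"y":0,"z":0,"hand":-1},{"ax":0,"ay":0,"az":0,"x":0,"y":0,"z":0,"hand":-1},{"ax":0,"ay":0,"az":0,"x":0,"y":0,"z":0,"hand":-1}]' 60
python3 - <<'E'
from h import *
t=cam("top")["img"]; s=cam("side")["img"]
i=np.hstack([cv2.resize(s[140:240,195:295],(400,400),interpolation=cv2.INTER_CUBIC),cv2.resize(t[150:230,235:315],(400,400),interpolation=cv2.INTER_CUBIC)])
cv2.imwrite("pics/i1.png",cv2.convertScaleAbs(i[:,:,::-1],alpha=1.4))
plan(.481+.005,.338,.15,.066+1.5708)
E
```

```text
time: 37.5
eef_pos: [0.5518, -0.0225, 0.1339]
tcp_rot: [-0.479, -0.516, 0.519, 0.484]
contact_force: [-0.7, 0.4, -0.5]
opening: 1.001
time: 37.92
eef_pos: [0.5473, 0.0945, 0.2346]
tcp_rot: [0.483, 0.519, -0.516, -0.481]
contact_force: [0.7, 0.6, -0.8]
opening: 0.997
time: 38.33
eef_pos: [0.5008, 0.293, 0.2317]
tcp_rot: [0.481, 0.518, -0.518, -0.481]
contact_force: [0.3, -0.6, 0.0]
opening: 1.0
time: 38.58
eef_pos: [0.5014, 0.2911, 0.2314]
tcp_rot: [-0.481, -0.518, 0.518, 0.481]
contact_force: [0.6, -0.2, -0.2]
opening: 0.998
now [0.5019 0.29   0.2315] a0 1.643 q6 -1.29 t 38.7 op 1.001
  turn [-0.     0.006 -0.   ] shift mm [48.9 81.5 12.7]
```

View pics/i1.png

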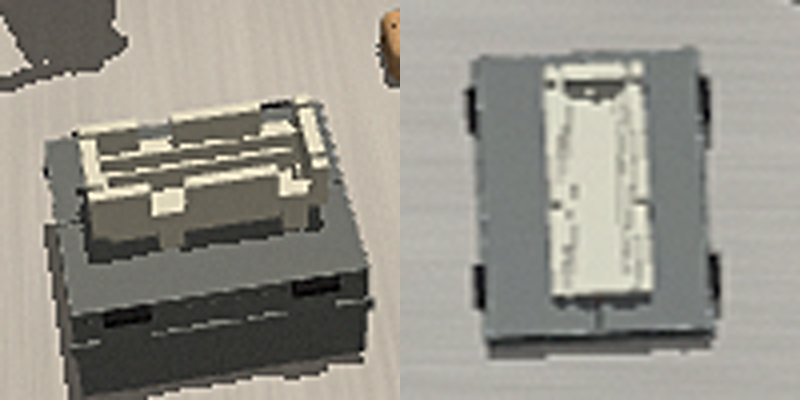

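The first tote stands upright on the lid middle: side-crop rim (80–328, 97–192), top-crop (545–654, 61–297). I'll measure its along-offset from the grip point.

```bash
python3 - <<'E'
from h import *
t=cam("top"); s=cam("side")
P=cast(t,(np.array([[545,66],[641,61],[654,296],[552,298]])-[400,0])/5+[235,150],.144)[:,:2]
Q=cast(s,np.array([[80,134],[318,97],[328,164],[90,194]])/4+[195,140],.144)[:,:2]
for n,A in(("top",P),("side",Q[[1,2,3,0]])):
    m=A.mean(0); u=A[0]+A[1]-A[2]-A[3]
    print(n,m.round(4),np.arctan2(u[1],u[0]).round(3),np.linalg.norm(u)/2,np.linalg.norm(A[0]+A[3]-A[1]-A[2])/2)
    print("  rel. release TCP in carrier frame",R.from_euler('z',-.073).apply(np.r_[m-[.5549,-.0232],0]).round(4))
E
python3 -m inch '[{"ax":0,"ay":0,"az":0,"x":24,"y":0,"z":6,"hand":-1},{"ax":0,"ay":0,"az":0,"x":25,"y":0,"z":6,"hand":-1},{"ax":0,"ay":0,"az":0,"x":0,"y":30,"z":0,"hand":-1},{"ax":0,"ay":0,"az":0,"x":0,"y":30,"z":0,"hand":-1},{"ax":0,"ay":0,"az":0,"x":0,"y":20,"z":0,"hand":-1}]' 60
python3 -m inch '[{"ax":0,"ay":0,"az":0,"x":0,"y":0,"z":0,"hand":-1},{"ax":0,"ay":0,"az":0,"x":0,"y":0,"z":0,"hand":-1},{"ax":0,"ay":0,"az":0,"x":0,"y":0,"z":0,"hand":-1}]' 60
python3 -c "
from h import *
plan(.481+.005,.338,.028,.066+1.5708)"
```

```text
top [ 0.5495 -0.0254] 0.069 0.15321890295093302 0.06436251400152487
  rel. release TCP in carrier frame [-0.0055 -0.0018  0.    ]
side [ 0.5535 -0.0249] 0.065 0.15109340831351223 0.05462950176626274
  rel. release TCP in carrier frame [-0.0015 -0.0016  0.    ]
time: 39.2
eef_pos: [0.4855, 0.3381, 0.1494]
tcp_rot: [-0.481, -0.517, 0.518, 0.482]
contact_force: [0.2, -0.9, -1.1]
opening: 1.002
time: 39.45
eef_pos: [0.4873, 0.3389, 0.1534]
tcp_rot: [0.482, 0.518, -0.517, -0.481]
contact_force: [-1.0, 0.4, 1.6]
opening: 1.001
now [0.4873 0.3389 0.1534] a0 1.643 q6 -1.21 t 39.5 op 1.001
  turn [0.002 0.006 0.001] shift mm [ -0.8 125.4   1.4]
```

```bash
python3 -m inch '[{"ax":0,"ay":0.006,"az":0,"x":-1,"y":30,"z":1,"hand":-1},{"ax":0,"ay":0,"az":0,"x":0,"y":30,"z":0,"hand":-1},{"ax":0,"ay":0,"az":0,"x":0,"y":20,"z":0,"hand":-1},{"ax":0,"ay":0,"az":0,"x":0,"y":15,"z":0,"hand":-1},{"ax":0,"ay":0,"az":0,"x":0,"y":10,"z":0,"hand":-1}]' 60
python3 -m inch '[{"ax":0,"ay":0,"az":0,"x":0,"y":10,"z":0,"hand":-1},{"ax":0,"ay":0,"az":0,"x":0,"y":8,"z":0,"hand":-1},{"ax":0,"ay":0,"az":0,"x":0,"y":0,"z":0,"hand":-1},{"ax":0,"ay":0,"az":0,"x":0,"y":0,"z":0,"hand":-1},{"ax":0,"ay":0,"az":0,"x":0,"y":0,"z":0,"hand":-1}]' 60
python3 -m inch '[{"ax":0,"ay":0,"az":0,"x":0,"y":0,"z":0,"hand":1},{"ax":0,"ay":0,"az":0,"x":0,"y":0,"z":0,"hand":1},{"ax":0,"ay":0,"az":0,"x":0,"y":0,"z":0,"hand":1},{"ax":0,"ay":0,"az":0,"x":0,"y":0,"z":0,"hand":1},{"ax":0,"ay":0,"az":0,"x":0,"y":0,"z":0,"hand":1}]' 60
python3 -m inch '[{"ax":0,"ay":0,"az":0,"x":0,"y":-15,"z":0,"hand":1},{"ax":0,"ay":0,"az":0,"x":0,"y":-30,"z":0,"hand":1},{"ax":0,"ay":0,"az":0,"x":0,"y":-40,"z":0,"hand":1},{"ax":0,"ay":0,"az":0,"x":0,"y":-40,"z":0,"hand":1},{"ax":0,"ay":0,"az":0,"x":0,"y":-40,"z":0,"hand":1}]' 60
python3 -m inch '[{"ax":0,"ay":0,"az":0,"x":0,"y":-40,"z":0,"hand":1},{"ax":0,"ay":0,"az":0,"x":0,"y":-30,"z":0,"hand":1},{"ax":0,"ay":0,"az":0,"x":0,"y":0,"z":0,"hand":1},{"ax":0,"ay":0,"az":0,"x":0,"y":0,"z":0,"hand":1},{"ax":0,"ay":0,"az":0,"x":0,"y":0,"z":0,"hand":1}]' 60
```

```text
time: 39.87
eef_pos: [0.486, 0.338, 0.0471]
tcp_rot: [0.483, 0.517, -0.516, -0.483]
contact_force: [-0.0, 0.7, 0.5]
opening: 0.997
time: 40.28
eef_pos: [0.4859, 0.3384, 0.0298]
tcp_rot: [0.483, 0.517, -0.516, -0.483]
contact_force: [0.2, 0.1, 1.4]
opening: 1.001
time: 40.7
eef_pos: [0.486, 0.3386, 0.03]
tcp_rot: [0.483, 0.517, -0.516, -0.483]
contact_force: [-0.5, -0.4, 5.3]
opening: 0.739
time: 41.12
eef_pos: [0.4837, 0.3373, 0.1934]
tcp_rot: [-0.482, -0.515, 0.518, 0.483]
contact_force: [0.4, 0.8, -1.6]
opening: 0.742
time: 41.53
eef_pos: [0.4839, 0.3374, 0.2611]
tcp_rot: [-0.482, -0.515, 0.518, 0.483]
contact_force: [0.8, -1.1, -3.9]
opening: 0.743
```

```bash
python3 -m inch '[{"ax":0,"ay":0.12,"az":0,"x":0,"y":0,"z":0,"hand":1},{"ax":0,"ay":0.12,"az":0,"x":0,"y":0,"z":0,"hand":1},{"ax":0,"ay":0.12,"az":0,"x":0,"y":0,"z":0,"hand":1},{"ax":0,"ay":0.12,"az":0,"x":0,"y":0,"z":0,"hand":1},{"ax":0,"ay":0.12,"az":0,"x":0,"y":0,"z":0,"hand":1}]' 60
python3 -m inch '[{"ax":0,"ay":0.12,"az":0,"x":0,"y":0,"z":0,"hand":1},{"ax":0,"ay":0.12,"az":0,"x":0,"y":0,"z":0,"hand":1},{"ax":0,"ay":0.12,"az":0,"x":0,"y":0,"z":0,"hand":1},{"ax":0,"ay":0.12,"az":0,"x":0,"y":0,"z":0,"hand":1},{"ax":0,"ay":0.12,"az":0,"x":0,"y":0,"z":0,"hand":1}]' 60 >/dev/null
python3 -m inch '[{"ax":0,"ay":0.12,"az":0,"x":0,"y":0,"z":0,"hand":1},{"ax":0,"ay":0.12,"az":0,"x":0,"y":0,"z":0,"hand":1},{"ax":0,"ay":0.12,"az":0,"x":0,"y":0,"z":0,"hand":1},{"ax":0,"ay":0.12,"az":0,"x":0,"y":0,"z":0,"hand":1},{"ax":0,"ay":0.12,"az":0,"x":0,"y":0,"z":0,"hand":1}]' 60 >/dev/null
python3 -m inch '[{"ax":0,"ay":0.12,"az":0,"x":0,"y":0,"z":0,"hand":1},{"ax":0,"ay":0.12,"az":0,"x":0,"y":0,"z":0,"hand":1},{"ax":0,"ay":0.12,"az":0,"x":0,"y":0,"z":0,"hand":1},{"ax":0,"ay":0.12,"az":0,"x":0,"y":0,"z":0,"hand":1},{"ax":0,"ay":0.12,"az":0,"x":0,"y":0,"z":0,"hand":1}]' 60 >/dev/null
python3 -m inch '[{"ax":0,"ay":0.12,"az":0,"x":0,"y":0,"z":0,"hand":1},{"ax":0,"ay":0.12,"az":0,"x":0,"y":0,"z":0,"hand":1},{"ax":0,"ay":0.12,"az":0,"x":0,"y":0,"z":0,"hand":1},{"ax":0,"ay":0.12,"az":0,"x":0,"y":0,"z":0,"hand":1},{"ax":0,"ay":0.12,"az":0,"x":0,"y":0,"z":0,"hand":1}]' 60
python3 -m inch '[{"ax":0,"ay":0.12,"az":0,"x":0,"y":0,"z":0,"hand":1},{"ax":0,"ay":0.015,"az":0,"x":0,"y":0,"z":0,"hand":1},{"ax":0,"ay":0,"az":0,"x":0,"y":0,"z":0,"hand":1},{"ax":0,"ay":0,"az":0,"x":0,"y":0,"z":0,"hand":1}]' 60
python3 - <<'E'
from h import *
p=np.array([.5549,-.0232])+R.from_euler('z',.073).apply([-.007,0,0])[:2]; print(p)
plan(p[0],p[1],.26,.073+1.5708)
E
```

```text
time: 41.95
eef_pos: [0.4835, 0.3372, 0.2592]
tcp_rot: [-0.615, -0.346, 0.352, 0.615]
contact_force: [0.1, -0.4, -1.9]
opening: 0.739
time: 43.62
eef_pos: [0.4835, 0.3372, 0.2592]
tcp_rot: [0.55, -0.448, 0.446, -0.546]
contact_force: [0.1, -0.5, -1.5]
opening: 0.739
time: 43.95
eef_pos: [0.4843, 0.3377, 0.2615]
tcp_rot: [0.52, -0.481, 0.48, -0.517]
contact_force: [0.6, -0.6, -2.3]
opening: 0.736
[ 0.54791864 -0.02371055]
now [0.4843 0.3377 0.2615] a0 -1.495 q6 1.93 t 44.0 op 0.736
  turn [0.004 0.003 0.001] shift mm [365.1   1.5  37.1]
```

```bash
python3 -m inch '[{"ax":0,"ay":0.003,"az":0,"x":38,"y":0,"z":4,"hand":1},{"ax":0,"ay":0,"az":0,"x":38,"y":0,"z":4,"hand":1},{"ax":0,"ay":0,"az":0,"x":38,"y":0,"z":4,"hand":1},{"ax":0,"ay":0,"az":0,"x":38,"y":0,"z":4,"hand":1},{"ax":0,"ay":0,"az":0,"x":38,"y":0,"z":4,"hand":1}]' 60
python3 -m inch '[{"ax":0,"ay":0,"az":0,"x":38,"y":0,"z":4,"hand":1},{"ax":0,"ay":0,"az":0,"x":38,"y":0,"z":4,"hand":1},{"ax":0,"ay":0,"az":0,"x":38,"y":0,"z":4,"hand":1},{"ax":0,"ay":0,"az":0,"x":38,"y":0,"z":3,"hand":1},{"ax":0,"ay":0,"az":0,"x":23,"y":0,"z":2,"hand":1}]' 60
python3 -m inch '[{"ax":0,"ay":0,"az":0,"x":0,"y":20,"z":0,"hand":1},{"ax":0,"ay":0,"az":0,"x":0,"y":20,"z":0,"hand":1},{"ax":0,"ay":0,"az":0,"x":0,"y":15,"z":0,"hand":1},{"ax":0,"ay":0,"az":0,"x":0,"y":8,"z":0,"hand":1},{"ax":0,"ay":0,"az":0,"x":0,"y":0,"z":0,"hand":1}]' 60
python3 -m inch '[{"ax":0,"ay":0,"az":0,"x":0,"y":0,"z":0,"hand":1},{"ax":0,"ay":0,"az":0,"x":0,"y":0,"z":0,"hand":1},{"ax":0,"ay":0,"az":0,"x":0,"y":0,"z":0,"hand":1}]' 60
python3 - <<'E'
from h import *
plan(.5479,-.0237,.180,.073+1.5708)
t=cam("top")["img"]; s=cam("side")["img"]
i=np.hstack([cv2.resize(s[110:210,195:295],(500,500),interpolation=cv2.INTER_CUBIC),cv2.resize(t[150:210,245:305],(300,300))[:500].copy() if 0 else np.pad(cv2.resize(t[150:210,245:305],(300,300)),((0,200),(0,0),(0,0)))])
cv2.imwrite("pics/j1.png",cv2.convertScaleAbs(i[:,:,::-1],alpha=1.4))
E
```

```text
time: 44.37
eef_pos: [0.5183, 0.1484, 0.2632]
tcp_rot: [0.518, -0.481, 0.481, -0.518]
contact_force: [0.4, -0.6, -2.5]
opening: 0.742
time: 44.78
eef_pos: [0.5479, -0.0268, 0.2632]
tcp_rot: [0.518, -0.482, 0.482, -0.517]
contact_force: [0.5, 0.2, -2.1]
opening: 0.74
time: 45.2
eef_pos: [0.5463, -0.0231, 0.1977]
tcp_rot: [0.519, -0.483, 0.48, -0.517]
contact_force: [0.5, -0.0, -1.8]
opening: 0.743
time: 45.45
eef_pos: [0.5488, -0.0234, 0.2023]
tcp_rot: [-0.517, 0.481, -0.483, 0.518]
contact_force: [0.4, 0.2, -1.8]
opening: 0.742
now [ 0.5488 -0.0234  0.2023] a0 -1.499 q6 1.27 t 45.5 op 0.742
  turn [-0.003 -0.001  0.001] shift mm [ 0.2 22.3 -0.9]
```

View pics/j1.png

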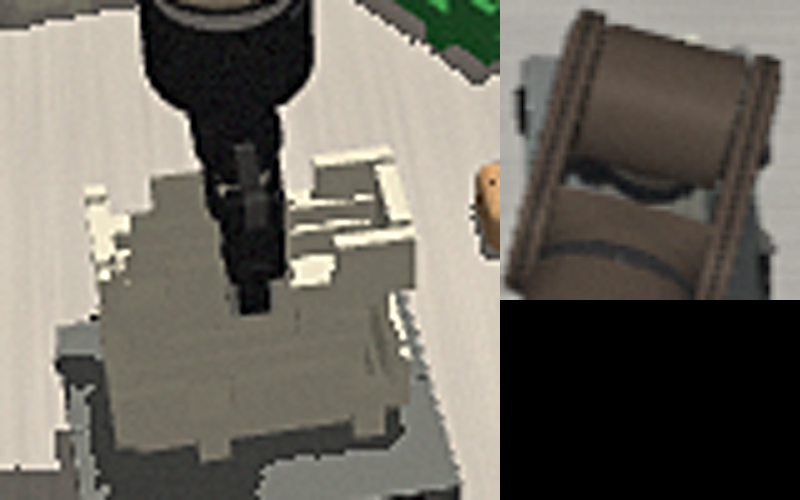

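Run:
```python
from h import *
s=cam("side")
Q=cast(s,np.array([[85,187],[392,150],[414,233],[98,275]])/5+[195,110],.228)[:,:2]
print(Q.round(4).tolist(),Q.mean(0)); A=Q[[1,2,3,0]]; u=A[0]+A[1]-A[2]-A[3]; print(np.linalg.norm(u)/2,np.linalg.norm(A[0]+A[3]-A[1]-A[2])/2,np.arctan2(u[1],u[0]))
print(R.from_euler('z',-.073).apply(np.r_[Q.mean(0)-get_state()["eef_pos"][:2],0]))
# predicted rim corners of lower tote (side estimate) vs. seen lower silhouette
```

```text
[[0.4767, 0.0031], [0.6262, 0.0099], [0.6288, -0.0478], [0.4802, -0.0565]] [ 0.55297872 -0.02283385]
0.14922554259701334 0.05876143077342552 0.05209697797964609
[0.0046035  0.00020222 0.        ]
```

Side view puts the held tote's centre within about 1 mm along of the lower one. Lowering.

```bash
python3 -m inch '[{"ax":0,"ay":0,"az":0,"x":0,"y":8,"z":0,"hand":1},{"ax":0,"ay":0,"az":0,"x":0,"y":8,"z":0,"hand":1},{"ax":0,"ay":0,"az":0,"x":0,"y":6,"z":0,"hand":1},{"ax":0,"ay":0,"az":0,"x":0,"y":0,"z":0,"hand":1},{"ax":0,"ay":0,"az":0,"x":0,"y":0,"z":0,"hand":1}]' 60
python3 -m inch '[{"ax":0,"ay":0,"az":0,"x":0,"y":2,"z":0,"hand":1},{"ax":0,"ay":0,"az":0,"x":0,"y":0,"z":0,"hand":1},{"ax":0,"ay":0,"az":0,"x":0,"y":0,"z":0,"hand":1}]' 60
python3 -m inch '[{"ax":0,"ay":0,"az":0,"x":0,"y":1.5,"z":0,"hand":1},{"ax":0,"ay":0,"az":0,"x":0,"y":0,"z":0,"hand":1},{"ax":0,"ay":0,"az":0,"x":0,"y":0,"z":0,"hand":1}]' 60
python3 -m inch '[{"ax":0,"ay":0,"az":0,"x":0,"y":1.5,"z":0,"hand":1},{"ax":0,"ay":0,"az":0,"x":0,"y":0,"z":0,"hand":1},{"ax":0,"ay":0,"az":0,"x":0,"y":0,"z":0,"hand":1}]' 60
```

```text
time: 46.02
eef_pos: [0.5472, -0.0233, 0.1775]
tcp_rot: [0.518, -0.483, 0.481, -0.517]
contact_force: [0.4, 0.8, -1.7]
opening: 0.738
time: 46.27
eef_pos: [0.548, -0.0234, 0.1769]
tcp_rot: [-0.517, 0.482, -0.482, 0.517]
contact_force: [0.9, 0.6, -2.1]
opening: 0.736
time: 46.52
eef_pos: [0.5479, -0.0234, 0.1753]
tcp_rot: [-0.517, 0.482, -0.482, 0.517]
contact_force: [0.2, 0.1, -2.1]
opening: 0.741
time: 46.77
eef_pos: [0.5482, -0.0235, 0.174]
tcp_rot: [-0.517, 0.482, -0.482, 0.518]
contact_force: [0.4, 0.0, -0.9]
opening: 0.735
```

```bash
python3 -m inch '[{"ax":0,"ay":0,"az":0,"x":0,"y":1,"z":0,"hand":1},{"ax":0,"ay":0,"az":0,"x":0,"y":0,"z":0,"hand":1},{"ax":0,"ay":0,"az":0,"x":0,"y":0,"z":0,"hand":1}]' 60
python3 -m inch '[{"ax":0,"ay":0,"az":0,"x":0,"y":0,"z":0,"hand":-1},{"ax":0,"ay":0,"az":0,"x":0,"y":0,"z":0,"hand":-1},{"ax":0,"ay":0,"az":0,"x":0,"y":0,"z":0,"hand":-1},{"ax":0,"ay":0,"az":0,"x":0,"y":0,"z":0,"hand":-1},{"ax":0,"ay":0,"az":0,"x":0,"y":-10,"z":0,"hand":-1}]' 60
python3 -m inch '[{"ax":0,"ay":0,"az":0,"x":0,"y":-30,"z":0,"hand":-1},{"ax":0,"ay":0,"az":0,"x":0,"y":-40,"z":0,"hand":-1},{"ax":0,"ay":0,"az":0,"x":0,"y":-30,"z":0,"hand":-1},{"ax":0,"ay":0,"az":0,"x":-40,"y":0,"z":0,"hand":-1},{"ax":0,"ay":0,"az":0,"x":-40,"y":0,"z":0,"hand":-1}]' 60
python3 -m inch '[{"ax":0,"ay":0,"az":0,"x":-40,"y":0,"z":0,"hand":-1},{"ax":0,"ay":0,"az":0,"x":-40,"y":0,"z":0,"hand":-1},{"ax":0,"ay":0,"az":0,"x":-40,"y":0,"z":0,"hand":-1},{"ax":0,"ay":0,"az":0,"x":-40,"y":0,"z":0,"hand":-1},{"ax":0,"ay":0,"az":0,"x":-40,"y":0,"z":0,"hand":-1}]' 60
python3 -m inch '[{"ax":0,"ay":-0.12,"az":0,"x":-35,"y":0,"z":0,"hand":-1},{"ax":0,"ay":-0.12,"az":0,"x":-35,"y":0,"z":0,"hand":-1},{"ax":0,"ay":-0.12,"az":0,"x":0,"y":0,"z":0,"hand":-1},{"ax":0,"ay":-0.12,"az":0,"x":0,"y":0,"z":0,"hand":-1},{"ax":0,"ay":-0.12,"az":0,"x":0,"y":0,"z":0,"hand":-1}]' 60
python3 - <<'E'
from h import *
s=cam("side")["img"];t=cam("top")["img"]
i=np.hstack([cv2.resize(s[60:220,165:325],(480,480),interpolation=cv2.INTER_CUBIC),np.pad(cv2.resize(t[140:240,110:210],(300,300)),((0,180),(0,0),(0,0)))])
cv2.imwrite("pics/k1.png",cv2.convertScaleAbs(i[:,:,::-1],alpha=1.4))
plan(.4948,.4478,.2,.158+1.5708)
E
```

```text
time: 47.02
eef_pos: [0.5483, -0.0235, 0.1739]
tcp_rot: [-0.517, 0.482, -0.482, 0.518]
contact_force: [-1.6, 0.4, 5.6]
opening: 0.742
time: 47.43
eef_pos: [0.5464, -0.0231, 0.1804]
tcp_rot: [0.518, -0.484, 0.48, -0.516]
contact_force: [-0.2, 0.2, -0.3]
opening: 0.996
time: 47.85
eef_pos: [0.544, 0.0556, 0.2872]
tcp_rot: [-0.515, 0.481, -0.485, 0.518]
contact_force: [0.7, 1.1, -0.2]
opening: 1.0
time: 48.27
eef_pos: [0.5277, 0.2579, 0.2837]
tcp_rot: [-0.517, 0.482, -0.482, 0.518]
contact_force: [0.7, -0.8, 0.0]
opening: 1.0
time: 48.68
eef_pos: [0.5186, 0.3262, 0.2832]
tcp_rot: [-0.638, 0.305, -0.305, 0.638]
contact_force: [0.7, -1.0, -1.0]
opening: 0.997
now [0.5189 0.3256 0.2833] a0 -0.9 q6 1.29 t 48.8 op 1.004
  turn [-0.001  0.513  0.   ] shift mm [-124.5   83.3   -4.6]
```

View pics/k1.png

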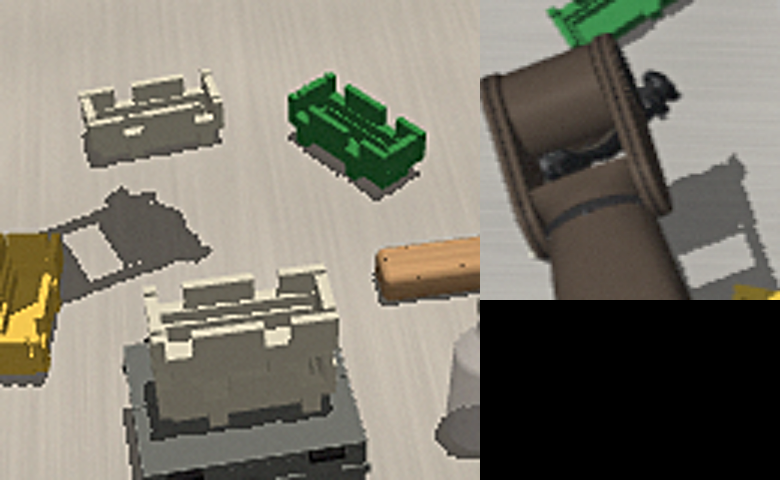

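```bash
python3 - <<'E'
from h import *
s=cam("side")
for q,z in(([[80,93],[205,70],[223,107],[84,128]],.056),([[145,288],[327,265],[341,314],[152,343]],.200)):
    Q=cast(s,np.array(q)/3+[165,60],z)[:,:2]; A=Q[[1,2,3,0]]; u=A[0]+A[1]-A[2]-A[3]
    print(Q.mean(0).round(4),np.linalg.norm(u)/2,np.linalg.norm(A[0]+A[3]-A[1]-A[2])/2,np.arctan2(u[1],u[0]))
E
python3 -m inch '[{"ax":0,"ay":0.12,"az":0,"x":0,"y":0,"z":0,"hand":-1},{"ax":0,"ay":0.12,"az":0,"x":0,"y":0,"z":0,"hand":-1},{"ax":0,"ay":0.12,"az":0,"x":0,"y":0,"z":0,"hand":-1},{"ax":0,"ay":0.12,"az":0,"x":0,"y":0,"z":0,"hand":-1},{"ax":0,"ay":0.033,"az":0,"x":0,"y":0,"z":0,"hand":-1}]' 60
python3 -m inch '[{"ax":0,"ay":0,"az":0,"x":-40,"y":10,"z":-1,"hand":-1},{"ax":0,"ay":0,"az":0,"x":-40,"y":20,"z":-1,"hand":-1},{"ax":0,"ay":0,"az":0,"x":-40,"y":25,"z":-1,"hand":-1},{"ax":0,"ay":0,"az":0,"x":-4,"y":30,"z":-1,"hand":-1},{"ax":0,"ay":0,"az":0,"x":0,"y":0,"z":0,"hand":-1}]' 60
python3 -m inch '[{"ax":0,"ay":0,"az":0,"x":0,"y":0,"z":0,"hand":-1},{"ax":0,"ay":0,"az":0,"x":0,"y":0,"z":0,"hand":-1},{"ax":0,"ay":0,"az":0,"x":0,"y":0,"z":0,"hand":-1}]' 60
python3 -c "
from h import *
plan(.4948,.4478,.029,.158+1.5708)"
```

```text
[0.4883 0.4461] 0.1489871570302207 0.0675544230035665 0.13707360202986432
[ 0.5542 -0.0239] 0.15130346367400718 0.05959570295916223 0.06761991862371268
time: 49.25
eef_pos: [0.5192, 0.3249, 0.2831]
tcp_rot: [-0.536, 0.461, -0.461, 0.536]
contact_force: [0.0, 0.7, 0.7]
opening: 1.0
time: 49.67
eef_pos: [0.4931, 0.4394, 0.1948]
tcp_rot: [0.542, -0.46, 0.458, -0.534]
contact_force: [-0.4, -1.1, -1.4]
opening: 1.0
time: 49.92
eef_pos: [0.4986, 0.4393, 0.205]
tcp_rot: [-0.536, 0.459, -0.46, 0.539]
contact_force: [-0.0, 0.4, 0.4]
opening: 0.999
now [0.4986 0.4393 0.205 ] a0 -1.415 q6 1.99 t 49.9 op 0.999
  turn [-0.004 -0.003 -0.002] shift mm [ -9.  176.   -2.4]
```

```bash
python3 -m inch '[{"ax":0,"ay":0,"az":0,"x":-8,"y":20,"z":-3,"hand":-1},{"ax":0,"ay":0,"az":0,"x":0,"y":35,"z":0,"hand":-1},{"ax":0,"ay":0,"az":0,"x":0,"y":35,"z":0,"hand":-1},{"ax":0,"ay":0,"az":0,"x":0,"y":30,"z":0,"hand":-1},{"ax":0,"ay":0,"az":0,"x":0,"y":20,"z":0,"hand":-1}]' 60
python3 -m inch '[{"ax":0,"ay":0,"az":0,"x":0,"y":15,"z":0,"hand":-1},{"ax":0,"ay":0,"az":0,"x":0,"y":10,"z":0,"hand":-1},{"ax":0,"ay":0,"az":0,"x":0,"y":6,"z":0,"hand":-1},{"ax":0,"ay":0,"az":0,"x":0,"y":0,"z":0,"hand":-1},{"ax":0,"ay":0,"az":0,"x":0,"y":0,"z":0,"hand":-1}]' 60
python3 -c "
from h import *
plan(.494,.4478,.030,.155+1.5708)"
```

```text
time: 50.33
eef_pos: [0.493, 0.4459, 0.061]
tcp_rot: [0.538, -0.46, 0.46, -0.537]
contact_force: [-0.5, 0.5, -0.4]
opening: 1.003
time: 50.75
eef_pos: [0.4937, 0.4476, 0.0325]
tcp_rot: [-0.537, 0.459, -0.459, 0.539]
contact_force: [0.2, -0.6, 0.4]
opening: 1.003
now [0.4937 0.4476 0.0325] a0 -1.413 q6 2.0 t 50.8 op 1.003
  turn [-0.002  0.003 -0.001] shift mm [-0.1  2.5  0.3]
```

```bash
python3 -m inch '[{"ax":0,"ay":0,"az":0,"x":0,"y":2,"z":0,"hand":-1},{"ax":0,"ay":0,"az":0,"x":0,"y":0,"z":0,"hand":1},{"ax":0,"ay":0,"az":0,"x":0,"y":0,"z":0,"hand":1},{"ax":0,"ay":0,"az":0,"x":0,"y":0,"z":0,"hand":1},{"ax":0,"ay":0,"az":0,"x":0,"y":0,"z":0,"hand":1}]' 60
python3 -m inch '[{"ax":0,"ay":0,"az":0,"x":0,"y":0,"z":0,"hand":1},{"ax":0,"ay":0,"az":0,"x":0,"y":0,"z":0,"hand":1}]' 60
python3 -m inch '[{"ax":0,"ay":0,"az":0,"x":0,"y":-15,"z":0,"hand":1},{"ax":0,"ay":0,"az":0,"x":0,"y":-30,"z":0,"hand":1},{"ax":0,"ay":0,"az":0,"x":0,"y":-40,"z":0,"hand":1},{"ax":0,"ay":0,"az":0,"x":0,"y":-40,"z":0,"hand":1},{"ax":0,"ay":0,"az":0,"x":0,"y":-40,"z":0,"hand":1}]' 60
python3 -m inch '[{"ax":0,"ay":0,"az":0,"x":0,"y":-40,"z":0,"hand":1},{"ax":0,"ay":0,"az":0,"x":0,"y":-40,"z":0,"hand":1},{"ax":0,"ay":0,"az":0,"x":0,"y":-30,"z":0,"hand":1},{"ax":0,"ay":0.085,"az":0,"x":0,"y":0,"z":0,"hand":1},{"ax":0,"ay":0,"az":0,"x":0,"y":0,"z":0,"hand":1}]' 60
python3 -m inch '[{"ax":0,"ay":0,"az":0,"x":0,"y":0,"z":0,"hand":1},{"ax":0,"ay":0,"az":0,"x":0,"y":0,"z":0,"hand":1}]' 60
python3 - <<'E'
from h import *
# tote 3 not turned: same grip offset as tote 1 => same TCP as first release
plan(.5549,-.0232,.30,.073+1.5708)
E
```

```text
time: 51.17
eef_pos: [0.4937, 0.4481, 0.0308]
tcp_rot: [-0.537, 0.459, -0.459, 0.539]
contact_force: [-0.3, 1.1, 4.4]
opening: 0.737
time: 51.33
eef_pos: [0.4937, 0.4481, 0.0308]
tcp_rot: [-0.537, 0.459, -0.459, 0.539]
contact_force: [-0.9, 1.1, 5.4]
opening: 0.743
time: 51.75
eef_pos: [0.4915, 0.446, 0.1945]
tcp_rot: [0.539, -0.459, 0.459, -0.536]
contact_force: [0.2, 0.5, -1.8]
opening: 0.737
time: 52.17
eef_pos: [0.493, 0.4471, 0.3074]
tcp_rot: [-0.516, 0.481, -0.482, 0.519]
contact_force: [0.6, 0.0, -3.0]
opening: 0.74
time: 52.33
eef_pos: [0.4916, 0.4463, 0.301]
tcp_rot: [0.52, -0.481, 0.481, -0.516]
contact_force: [-0.1, -0.5, -2.0]
opening: 0.744
now [0.4916 0.4463 0.301 ] a0 -1.496 q6 2.08 t 52.3 op 0.744
  turn [0.005 0.001 0.003] shift mm [472.8   1.   28.9]
```

```bash
python3 -m inch '[{"ax":0.003,"ay":0,"az":0.002,"x":38,"y":0,"z":3,"hand":1},{"ax":0,"ay":0,"az":0,"x":38,"y":0,"z":3,"hand":1},{"ax":0,"ay":0,"az":0,"x":38,"y":0,"z":3,"hand":1},{"ax":0,"ay":0,"az":0,"x":38,"y":0,"z":3,"hand":1},{"ax":0,"ay":0,"az":0,"x":38,"y":0,"z":3,"hand":1}]' 60
python3 -m inch '[{"ax":0,"ay":0,"az":0,"x":38,"y":0,"z":3,"hand":1},{"ax":0,"ay":0,"az":0,"x":38,"y":0,"z":3,"hand":1},{"ax":0,"ay":0,"az":0,"x":38,"y":0,"z":3,"hand":1},{"ax":0,"ay":0,"az":0,"x":38,"y":0,"z":3,"hand":1},{"ax":0,"ay":0,"az":0,"x":38,"y":0,"z":2,"hand":1}]' 60
python3 -m inch '[{"ax":0,"ay":0,"az":0,"x":38,"y":0,"z":0,"hand":1},{"ax":0,"ay":0,"az":0,"x":35,"y":0,"z":0,"hand":1},{"ax":0,"ay":0,"az":0,"x":19,"y":0,"z":0,"hand":1},{"ax":0,"ay":0,"az":0,"x":0,"y":0,"z":0,"hand":1},{"ax":0,"ay":0,"az":0,"x":0,"y":0,"z":0,"hand":1}]' 60
python3 -m inch '[{"ax":0,"ay":0,"az":0,"x":0,"y":20,"z":0,"hand":1},{"ax":0,"ay":0,"az":0,"x":0,"y":15,"z":0,"hand":1},{"ax":0,"ay":0,"az":0,"x":0,"y":8,"z":0,"hand":1},{"ax":0,"ay":0,"az":0,"x":0,"y":0,"z":0,"hand":1},{"ax":0,"ay":0,"az":0,"x":0,"y":0,"z":0,"hand":1}]' 60
python3 -m inch '[{"ax":0,"ay":0,"az":0,"x":0,"y":0,"z":0,"hand":1},{"ax":0,"ay":0,"az":0,"x":0,"y":0,"z":0,"hand":1}]' 60
python3 - <<'E'
from h import *
plan(.5549,-.0232,.231,.073+1.5708)
s=cam("side")["img"]
cv2.imwrite("pics/l1.png",cv2.convertScaleAbs(cv2.resize(s[90:210,190:300],None,fx=5,fy=5,interpolation=cv2.INTER_CUBIC)[:,:,::-1],alpha=1.4))
E
```

```text
time: 52.75
eef_pos: [0.5203, 0.2568, 0.301]
tcp_rot: [0.519, -0.482, 0.48, -0.518]
contact_force: [1.1, 0.9, -2.5]
opening: 0.74
time: 53.17
eef_pos: [0.5482, 0.0684, 0.3009]
tcp_rot: [-0.518, 0.482, -0.48, 0.518]
contact_force: [0.6, 0.2, -1.9]
opening: 0.743
time: 53.58
eef_pos: [0.5551, -0.0223, 0.3009]
tcp_rot: [-0.517, 0.483, -0.481, 0.518]
contact_force: [0.0, 0.4, -2.6]
opening: 0.741
time: 54.0
eef_pos: [0.5557, -0.0204, 0.2594]
tcp_rot: [-0.517, 0.481, -0.481, 0.519]
contact_force: [-0.0, -0.1, -2.0]
opening: 0.739
time: 54.17
eef_pos: [0.5567, -0.0211, 0.2616]
tcp_rot: [-0.516, 0.48, -0.482, 0.52]
contact_force: [0.2, 0.1, -2.5]
opening: 0.737
now [ 0.5567 -0.0211  0.2616] a0 -1.497 q6 1.28 t 54.2 op 0.737
  turn [-0.005  0.001 -0.001] shift mm [ 1.9 30.6 -1.9]
```

View pics/l1.png

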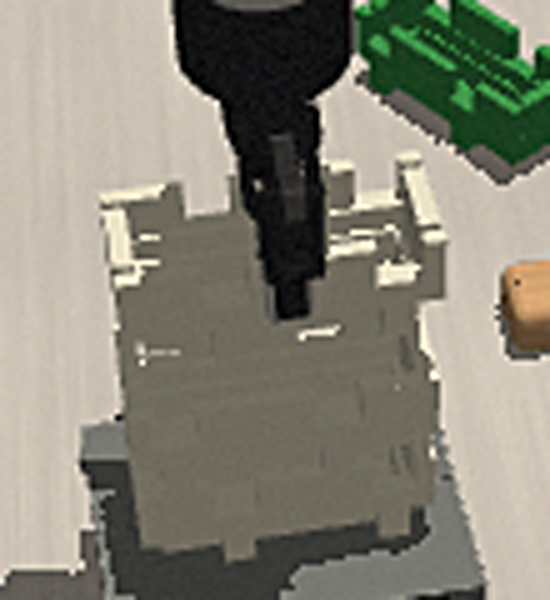

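Run:
```python
from h import *
s=cam("side")
Q=cast(s,np.array([[100,198],[417,153],[445,235],[114,284]])/5+[190,90],.2868)[:,:2]; A=Q[[1,2,3,0]]; u=A[0]+A[1]-A[2]-A[3]
print(Q.mean(0).round(4),np.linalg.norm(u)/2,np.linalg.norm(A[0]+A[3]-A[1]-A[2])/2,np.arctan2(u[1],u[0]))
```

```text
[ 0.5539 -0.0223] 0.14961176152292482 0.0579382364888981 0.0841920606150346
```

```bash
python3 -m inch '[{"ax":-0.003,"ay":0,"az":0,"x":2,"y":8,"z":-1,"hand":1},{"ax":0,"ay":0,"az":0,"x":0,"y":8,"z":0,"hand":1},{"ax":0,"ay":0,"az":0,"x":0,"y":8,"z":0,"hand":1},{"ax":0,"ay":0,"az":0,"x":0,"y":0,"z":0,"hand":1},{"ax":0,"ay":0,"az":0,"x":0,"y":0,"z":0,"hand":1}]' 60
python3 -m inch '[{"ax":0,"ay":0,"az":0,"x":0,"y":2,"z":0,"hand":1},{"ax":0,"ay":0,"az":0,"x":0,"y":0,"z":0,"hand":1},{"ax":0,"ay":0,"az":0,"x":0,"y":0,"z":0,"hand":1}]' 60
python3 -m inch '[{"ax":0,"ay":0,"az":0,"x":0,"y":1.5,"z":0,"hand":1},{"ax":0,"ay":0,"az":0,"x":0,"y":0,"z":0,"hand":1},{"ax":0,"ay":0,"az":0,"x":0,"y":0,"z":0,"hand":1}]' 60
python3 -c "
from h import *
plan(.5557,-.0232,.2305,.073+1.5708)"
```

```text
time: 54.68
eef_pos: [0.5545, -0.0233, 0.2347]
tcp_rot: [-0.518, 0.483, -0.48, 0.518]
contact_force: [-0.1, 0.1, -3.1]
opening: 0.736
time: 54.93
eef_pos: [0.5554, -0.0234, 0.2344]
tcp_rot: [-0.517, 0.482, -0.481, 0.518]
contact_force: [0.4, -0.2, -1.5]
opening: 0.739
time: 55.18
eef_pos: [0.5552, -0.0234, 0.2328]
tcp_rot: [-0.517, 0.482, -0.481, 0.518]
contact_force: [-0.3, 0.4, -2.1]
opening: 0.741
now [ 0.5552 -0.0234  0.2328] a0 -1.498 q6 1.27 t 55.2 op 0.741
  turn [-0.    -0.    -0.002] shift mm [-0.2  2.3  0.5]
```

```bash
python3 -m inch '[{"ax":0,"ay":0,"az":0,"x":0,"y":1.5,"z":0,"hand":1},{"ax":0,"ay":0,"az":0,"x":0,"y":0,"z":0,"hand":1},{"ax":0,"ay":0,"az":0,"x":0,"y":0,"z":0,"hand":1}]' 60
python3 -m inch '[{"ax":0,"ay":0,"az":0,"x":0,"y":1,"z":0,"hand":1},{"ax":0,"ay":0,"az":0,"x":0,"y":0,"z":0,"hand":1},{"ax":0,"ay":0,"az":0,"x":0,"y":0,"z":0,"hand":1}]' 60
```

```text
time: 55.43
eef_pos: [0.5551, -0.0234, 0.2311]
tcp_rot: [-0.517, 0.482, -0.481, 0.518]
contact_force: [-0.1, 0.8, -1.3]
opening: 0.746
time: 55.68
eef_pos: [0.5553, -0.0234, 0.2308]
tcp_rot: [-0.517, 0.482, -0.481, 0.518]
contact_force: [-1.0, -0.2, 0.3]
opening: 0.743
```

```bash
python3 -m inch '[{"ax":0,"ay":0,"az":0,"x":0,"y":0.5,"z":0,"hand":1},{"ax":0,"ay":0,"az":0,"x":0,"y":0,"z":0,"hand":1},{"ax":0,"ay":0,"az":0,"x":0,"y":0,"z":0,"hand":1}]' 60
python3 -m inch '[{"ax":0,"ay":0,"az":0,"x":0,"y":0,"z":0,"hand":-1},{"ax":0,"ay":0,"az":0,"x":0,"y":0,"z":0,"hand":-1},{"ax":0,"ay":0,"az":0,"x":0,"y":0,"z":0,"hand":-1},{"ax":0,"ay":0,"az":0,"x":0,"y":0,"z":0,"hand":-1},{"ax":0,"ay":0,"az":0,"x":0,"y":-10,"z":0,"hand":-1}]' 60
python3 -m inch '[{"ax":0,"ay":0,"az":0,"x":0,"y":-30,"z":0,"hand":-1},{"ax":0,"ay":0,"az":0,"x":0,"y":-40,"z":0,"hand":-1},{"ax":0,"ay":0,"az":0,"x":0,"y":-30,"z":0,"hand":-1},{"ax":0,"ay":0,"az":0,"x":-40,"y":0,"z":0,"hand":-1},{"ax":0,"ay":0,"az":0,"x":-40,"y":0,"z":0,"hand":-1}]' 60
python3 -m inch '[{"ax":0,"ay":0,"az":0,"x":-40,"y":0,"z":0,"hand":-1},{"ax":0,"ay":0,"az":0,"x":-40,"y":0,"z":0,"hand":-1},{"ax":0,"ay":0,"az":0,"x":-40,"y":0,"z":0,"hand":-1},{"ax":0,"ay":0,"az":0,"x":-40,"y":0,"z":0,"hand":-1},{"ax":0,"ay":0,"az":0,"x":-40,"y":0,"z":0,"hand":-1}]' 60
python3 -m inch '[{"ax":0,"ay":0,"az":0,"x":-40,"y":0,"z":0,"hand":-1},{"ax":0,"ay":0,"az":0,"x":0,"y":0,"z":0,"hand":-1},{"ax":0,"ay":0,"az":0,"x":0,"y":0,"z":0,"hand":-1},{"ax":0,"ay":0,"az":0,"x":0,"y":0,"z":0,"hand":-1},{"ax":0,"ay":0,"az":0,"x":0,"y":0,"z":0,"hand":-1}]' 60
python3 - <<'E'
from h import *
s=cam("side")["img"];t=cam("top")["img"]
i=np.hstack([cv2.resize(s[100:250,190:300],(400,545),interpolation=cv2.INTER_CUBIC),np.pad(cv2.resize(t[150:230,235:315],(400,400),interpolation=cv2.INTER_CUBIC),((0,145),(0,0),(0,0)))])
cv2.imwrite("pics/m1.png",cv2.convertScaleAbs(i[:,:,::-1],alpha=1.4))
E
```

```text
time: 55.93
eef_pos: [0.5554, -0.0234, 0.2307]
tcp_rot: [-0.517, 0.482, -0.481, 0.519]
contact_force: [-3.7, 0.1, 4.2]
opening: 0.742
time: 56.35
eef_pos: [0.554, -0.0232, 0.2373]
tcp_rot: [0.518, -0.483, 0.48, -0.517]
contact_force: [1.2, 0.7, -0.4]
opening: 0.999
time: 56.77
eef_pos: [0.5509, 0.0554, 0.3444]
tcp_rot: [-0.515, 0.481, -0.484, 0.519]
contact_force: [1.1, 0.6, -0.4]
opening: 1.002
time: 57.18
eef_pos: [0.5345, 0.2576, 0.3413]
tcp_rot: [-0.517, 0.482, -0.481, 0.519]
contact_force: [0.5, 0.0, -0.6]
opening: 0.999
time: 57.6
eef_pos: [0.5323, 0.2946, 0.3406]
tcp_rot: [-0.517, 0.482, -0.481, 0.518]
contact_force: [0.6, 0.0, -0.5]
opening: 1.001
```

The picture limit is reached, so I'll check numerically: white-mask extents against a projection of the upright three-tote stack, plus stillness between two frames.

Run:
```python
from h import *
Rz=R.from_euler('z',.073)
def box(x,y,z0,z1): 
    return np.array([Rz.apply([a*.075,b*.032,0])+[x,y,z] for a in(-1,1) for b in(-1,1) for z in(z0,z1)])
for n,ctr in (("side",(.5537,-.0235)),("top",(.5505,-.0245))):
    c=cam(n); h=cv2.cvtColor(c["img"],cv2.COLOR_RGB2HSV)
    m=cv2.inRange(h,(18,15,90),(48,70,255)); p=proj(c,box(*ctr,.108,.256)); lo,hi=p.min(0),p.max(0)
    z=np.zeros_like(m); a=np.floor(lo-12).astype(int); b=np.ceil(hi+12).astype(int); z[a[1]:b[1],a[0]:b[0]]=m[a[1]:b[1],a[0]:b[0]]
    k=max(cv2.findContours(cv2.morphologyEx(z,cv2.MORPH_CLOSE,np.ones((5,5))),cv2.RETR_EXTERNAL,cv2.CHAIN_APPROX_NONE)[0],key=cv2.contourArea)
    print(n,"pred",lo.round(1),hi.round(1),"seen x,y,w,h",cv2.boundingRect(k),cv2.contourArea(k),cv2.contourArea(cv2.convexHull(p.astype(np.float32))))
    c2=cam(n); d=np.abs(c["img"].astype(int)-c2["img"])[a[1]:b[1],a[0]:b[0]]; print("  frame diff",d.mean().round(2),d.max())
    q=proj(c,box(*ctr,.256,.256)[::2]); print("  top rim pred",q.round(1).tolist())
    hull=cv2.approxPolyDP(cv2.convexHull(k),2,True)[:,0].tolist(); print("  seen hull",hull)
print(get_state()["contact_force"])
```

```text
side pred [210.8 130.2] [279.  199.5] seen x,y,w,h (198, 118, 94, 94) 4482.0 3870.466165802907
  frame diff 1.24 98
  top rim pred [[214.1, 157.7], [210.8, 138.8], [279.0, 148.5], [273.3, 130.2]]
  seen hull [[291, 128], [291, 211], [198, 211], [199, 118], [278, 118]]
top pred [263.4 155.7] [287.2 210. ] seen x,y,w,h (252, 147, 36, 62) 1091.5 1157.1743859858252
  frame diff 1.12 9
  top rim pred [[287.2, 204.7], [265.9, 205.6], [284.7, 155.7], [263.7, 156.6]]
  seen hull [[282, 147], [285, 156], [287, 203], [265, 208], [252, 158], [256, 151]]
[0.24043725 0.29050517 0.17294326]
```

Run:
```python
from h import *
c=cam("side")["img"].astype(int); v=c.max(2); s=c[:,:,0]-c[:,:,2]
print("bench",c[125,285],c[160,200])
for r in range(126,212,2): print(r,"".join("#" if v[r,q]>200 else "abcdefghijklmnopqrstu"[v[r,q]//10] for q in range(203,288)))
```

```text
bench [140 133 123] [57 54 51]
126 nnnnnnnnnnooooppffeonnnnnnnnnnnnnnnnnnnnnonnnnnnnnnnnnnnnnnnnnnnnnnnnnnnnnnnnnnnnnnno
128 nonnnnnnnoffggggggfpnnnnnnnnnnnnnnnnnnnnnnnnnnnnnnnnnnnnnnnnnnnnnnnnnnnnnnnnnnnnnnnnn
130 nonnnnnnnoffgggggggfenoonnnnnnnnnnnnnnnnnnnonnnnnnnnnnnnnnnnnnnnnnnnnonnnnnnnnnnnnnnn
132 nnnnnnnopfgggggggggfpooonnnnnnnnnnnnnnnnnnnnnnnnnnnnmnnoonnnnnnnnnkrrrmnnnnnnnnnnnnnn
134 nooopfffggggggggggggffoonnnnnonnnnnnnnnoooppqqqqqqqqqrrromnnnnnnnoemoqqpnnnonnnnnnnnn
136 fgggggggggggggggggfffeeooonnnonnnqqqqqrrrolmmjggggggghhggknnnnnnnoelrqqqnnnnnnnnnnnnn
138 gggggggffihlloorrrrrrrrsefonnonnofgggggghhhhhhhhhhhhhhhhgknnooopqgfeoqpqonnnnnnnnnnnn
140 gggggggfsrrrollmjgggggghgffooonooihhhhhhhhhhhhhhhhhhhhhhgiqqqqqqrrpfhrppqnnnnnnnnnnnn
142 gggggggfllnrmghhhhhhhhhhgffeoonoqlhhhhhhhhhhgggggghhhhsspmmmjggggghffkqpqpnnoonnnnnnn
144 gggggggflqqqrghhhhhhhhhgmrqqqqqrfgggghgtsppmmjgghhhhhhhhhhhhhhhhhhhgfesrqqpnoonnnnnnn
146 fgggggggerqqqighhhggghgprrrollljgghghhhhhhhhhhhhhggggggggpsssspmmnhgfffgfiknnooonnnnn
148 ofggggggfoqqqrmnjjhhhghghhhhhhhhhhggggggggggsssppmmjfgffffiiljghhgmhggforrr
[... 2100 characters left out ...]
ihhhhhhhhhhhhhhhhhhhhhhhhiiihigffeddddddddeddddfihhiiidddciiiiiiihlonn
198 onofgggijddeeddghhhhhhhhhhhhiiighhhhhhddddddeddededeeeddeddddedddddddddjiiiiiiiihjonn
200 ooofggdijddeeedddddeggedddddeddeihhhhiededddeddddedddeddddddddjijcciiiiiiiiiiiiiihjon
202 nnnpfgglijddedededdeddddeddeedddgedddddddddddddddddcjiiiiiiiiiiiiiiiiiiiiiiiiiiiiiioo
204 oonpfggfiicdededeedddddeeedddddddddddcjiijiiiiiiiiiiiiiiiiiiiiiiiiiiiiiiiiiiiiiiiihko
206 onnofggeiiddeedddddddddddcjiiiiiiiiiiiiiiiiiiiiiiiiiiiiiiiiiiiiiiiiiiiiiiiiiiiiiiiihk
208 oonopfggjicddddjiiiiiiiiiiiiiiiiiiiiiiiiiiiiiiiiiiiiiiiiiiiiiiiiiiiiiiijjkkheedddddcl
210 nonnpfggiiiiiiiiiiiiiiiiiiiiiiiiiiiiiiiiiiiiiiiiiiiiiiiiiiijjjhfebbcbbbbbcccbfddeddcl
```

The seen rim corners, (211,139), (273,132), (278,149) and (213,156), match the projected full-height stack to within about 2 px. It is upright, centred and clear of the gripper. Handing in.

```bash
python3 -c "
from plant import *
print(get_state()['time']); print(sign_off())"
```

```text
57.95
the job is handed in; nothing more can be done
None
```

The job is handed in at 58 s with the stack built, but **the run may have failed on force**. While lowering the first carrot, I read about 146 N at the wrist, which is over the 120 N limit. The gripper most likely caught the right lid half, because that half leaned further out afterwards. I then released the other carrots near the centre line and higher. Pushing that lid closed gave a second reading of about 70 N, which may exceed the 40 N limit if it was the gripper's body pressing.

**Carrots and lid:** All four carrots are in the carrier. Both lid halves are closed; pressed down, each stopped at the same height (98.9 mm at the tool) under 14–18 N.

**Stack:** The three white totes stand on the lid middle, with the middle one turned half round. Contact heights of 118, 174 and 230.8 mm at the tool fit 56 mm steps, so they are stacked and not nested.

**Last checks:**
- **Position:** the top rim seen in the side view matches the projection of an upright stack of three to within about 2 px. The arm was clear and touching nothing.
- **Views disagreed:** the top and side views differed by up to 4 mm along the carrier, well inside the 25 mm allowed.
- **Weak checks:** the automatic colour outline of the stack merged with the bench, so I read the rim from pixel values instead. The side view's frame-to-frame stillness check had a few large pixel differences, which I did not trace.
- **Not seen:** the last picture could not be viewed because the 16-picture limit was reached.
- **Not measured:** I did not measure the bowl, bottle and brush at the end; the pictures gave no sign that they had been touched.

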